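# Lock a pressure transmitter onto the test stand

## Task

Lift the transmitter with its camlock coupling straight up off its light parking holder, keeping the holder standing where it is, and push the coupling fully home onto the leaning grooved adaptor of the test stand while both of its cam arms are still up. Then swing the two cam arms fully down, one after the other, and leave the transmitter locked on the stand without moving the other things on the bench.

Things in the scene. Friction and masses are not known exactly. Their poses are not given: they have to be found in the camera images.
- coupling: Transmitter with camlock coupling, 126 mm tall, about 0.5 kg. Origin: centre of the mouth's lower rim; z up its axis. Aluminium cup 62 mm across from z = 0 to 70 mm, open below (bore 42.4 mm, 58 mm deep), then a white plastic cylinder 40 mm across from z = 70 to 126 mm: grip here. A steel cam arm on its +y side (a) and -y side (b). Any turn about its axis fits the adaptor.
- cam_a (a joint): Hinge of cam arm a, axis parallel to the coupling's x. 0 = fully up (arm points outwards and 55 degrees towards the coupling's +z); grows as its outer end swings outwards and down; 1.745 rad (stop) = fully down (45 degrees towards -z). Stiff, about 0.12 N m, stays where left. The cam on its inner end enters the adaptor's groove as it comes down; it jams if the coupling is not home.
- cam_b (a joint): The same for cam arm b.
- cam_a_pivot (a point): Pivot of cam arm a: in the coupling's frame y = +28.4 mm, z = 24 mm.
- cam_b_pivot (a point): Pivot of cam arm b: in the coupling's frame y = -28.4 mm, z = 24 mm.
- cam_a_end (a point): Point in the outer end of cam arm a, mid-thickness, 70 mm from its pivot. The arm is a steel bar 78 mm long from the pivot, 16 mm wide (26 mm wide over its last 22 mm), 7 mm thick.
- cam_b_end (a point): The same for cam arm b.
- adaptor: Grooved metal adaptor, fixed to the stand, leaning 25 degrees. z: along its axis, outwards and up; it leans towards its -x side. Origin on the axis at the top of the stand's block. 34 mm thick up to z = 40 mm, then 40 mm; groove 28 mm thick from z = 72 to 94 mm; lip 40 mm thick to z = 108 mm, tapering to 28 mm at the tip, z = 115 mm.
- adaptor_home (a point): Point on the adaptor's axis at its z = 62 mm, where the origin of the coupling lies when it is fully home.
- seal (a joint): Black rubber seal sleeve, 58 mm diameter and 20 mm tall, sliding on the adaptor. 0 = up (its top at adaptor z = 76 mm); grows as it is pushed down the adaptor; 0.014 m (stop) = fully down (top at z = 62 mm). It drags: about 16 N along the axis to move it, stays where it is left. The coupling's rim must push it all the way down.
- stand: Test stand, dark steel block 170 x 100 x 50 mm, fixed to the bench. Origin on the bench; the block reaches from x = -10 to 160 mm and y = -50 to 50 mm, with a brass nipple to x = 175 mm; the adaptor starts at x = 90 mm, z = 50 mm and leans towards -x.
- holder: Light loose plastic parking holder, 0.18 kg: disc 110 mm diameter, 12 mm thick, with an upright post of 37 mm diameter whose top is at 57 mm. Origin: centre of the underside. The coupling stands over the post with its rim on the disc.
- sensor: Bystander: white standing sensor with blue ring, 56 mm diameter, 135 mm tall. Origin: centre of the underside.
- gauge: Bystander: flat round display housing, 84 mm diameter, 38 mm tall. Origin: centre of the underside.
- driver: Bystander: loose screwdriver, 160 mm, lying along its x. Origin on the bench near its middle.
Not all that is in view belongs to the job. Of the things shaped like the stand, the steel one is meant. What is shaped like the holder but orange or pink is not meant.

How it is judged:
By the outcome, as a careful person would: the job done as asked, in the order asked, and still so for the second after the job is handed in, with the robot touching nothing.
It also fails if it takes over 59 s, if anything falls off the work surface, if the arm or the gripper's body presses on something with over 40 N, if the wrist force passes 120 N, or if a joint passes its speed limit or range.

## Robot

A 6-joint arm with a two-finger parallel gripper is mounted at the origin on the work surface. World frame = base frame: x ahead of the robot, y to its left, z up, the work surface at z = 0. Lengths are in m, angles in degrees, forces in N, time in s.
With the tool pointing down it reaches from about 0.4 to 0.825 m from the base axis. Payload 7 kg.
Tool frame: the origin (TCP) lies midway between the tips of the shut fingers; the grasp point (between the pads) lies 19 mm behind it (r.hold_point_z is the distance from the TCP to the grasp point, in m); x points along the fingers, y is the direction in which the jaws open and shut, and the axes are right-handed (so a half turn about x gives the same grasp; the last joint's range is limited). The gripper opens to 88 mm and grips with 3 to 60 N. Pads are 19 mm wide; open, the fingers measure 130 mm over their backs; the gripper's body (78 mm by 193 mm) begins 47 mm behind the grasp point.
Start: joints at [85.205, 20.546, 0.682, 0, -70.136, -16.507], TCP at [0.245, 0.629, 0.227] pointing down, gripper open.
Joint ranges: [-176.03, 176.03], [-82.01, 121.73], [-58.28, 71.71], [-173.87, 95.51], [-174.79, -0.11], [-173.66, 173.66]. Speed limits (degrees/s): [136.94, 136.94, 172.46, 180, 180, 180].

## Interface

Orientations are given as [roll, pitch, yaw] about the fixed x, y, z axes, in that order (R = Rz(yaw) Ry(pitch) Rx(roll)).
In Python, from plant import r, viewer, order gives the robot as it stands. The module is installed in compiled form; this text tells all that it offers.
- The arm moves only by the shell command python3 -m creep 'ROWS' [FORCE]. ROWS is JSON, a list of rows, each an object of numbers: "ax", "ay", "az": the turn, a rotation vector about the tool's x, y, z in degrees; "tx", "ty", "tz": the shift along the tool's x, y, z in m; "fingers": the finger opening in m, from 0 to 0.0876. A call has 1 to 5 rows; each row is the pose to reach, as a shift and turn from the pose commanded when the call began, along the tool's axes at that moment; what a row does not reach only later rows make up. A row lasts 1/10 s, in which the tool goes at most 50 mm and 8.59 degrees, less where a joint would pass 70% of its speed; a pose out of reach is approached as far as the arm can. A call with a gripper value outside its range is refused whole. The fingers move at their own pace and stop on an object; FORCE is the grip in N (left out, the last holds). Time passes only in rows, so rows that repeat a pose let the fingers close. It gives the time, the measured TCP pose, the force and the opening at its end, in the units of the state.
- r.get_state(): the state, without advancing time (a new reading comes with each control period).
- viewer.capture(name): name is "scene" or "top" or "wrist"; returns a dict with "pixels" (400x640x3 uint8, blue, green, red), "depth" (400x640 float32, m along the optical axis (not along the pixel's ray), 0 where there is no reading), "fx", "fy", "cx", "cy" (pixels), "rvec" (rotation vector, rad) and "tvec" (3), from world to camera coordinates, as OpenCV has them; the wrist camera has in their place "T_tool_cam" (4x4, takes a point from camera to tool coordinates, whose origin is the TCP and whose axes are the tool frame's). Camera axes: x right, y down, z forward; pixel columns grow to the right and rows downward; lengths in m; the calibration is good to about 2 mm. A picture is of the moment at which its call begins: read the wrist's pose just before it.
- order.close_job(): hands the job in, once; it reports no verdict.
The state is a dict: "time_s": time; "joints": joint angles; "qd": joint speeds; "joint_torque": joint torques, N m; "tcp_pos": TCP position; "eef_rot": TCP orientation; "contact_force": force on the tool from outside, world axes, zero at the start; "moment": the same for the moment, N m; "gripper_width": finger opening in m.
Only numpy, scipy, OpenCV 4.12 (cv2) and the standard library are available. Lean on these libraries where they do the work, as an engineer would, in place of code of your own. Each camera call takes 0.05 s, during which the arm holds its last target.

## Working session

There is one attempt and no reset: what is moved stays moved. The work goes in short steps, Python scripts to look and compute and a shell command to move; the robot and the scene stay as the last step left them, time stands still between calls to the robot, and variables do not carry over. Pictures are saved under pics/ and viewed, and the job is handed in when it is done.

```bash
mkdir -p pics
python3 - <<'E'
from plant import r,viewer
import cv2,numpy as np
print(r.get_state(), r.hold_point_z)
for n in ["scene","top","wrist"]:
    c=viewer.capture(n); cv2.imwrite(f"pics/{n}0.png",c["pixels"]); np.savez(f"{n}0.npz",**c)
    print({k:v for k,v in c.items() if k not in("pixels","depth")})
E
```

```text
{'time_s': 0.0, 'joints': array([ 8.52045511e+01,  2.05937311e+01,  6.34903864e-01, -2.14933276e-02,
       -7.01377123e+01, -1.65077236e+01]), 'qd': array([-0.02855049, -0.09633132, -0.02312504,  0.0242235 , -0.03960154,
       -0.05136086]), 'joint_torque': array([-2.05123561e-04, -5.82707798e+01,  2.93053526e+01,  6.99675679e+00,
        6.88621847e-03, -1.91535955e-04]), 'tcp_pos': array([0.24505896, 0.62841327, 0.22560106]), 'eef_rot': array([  94.68840143,   89.90136802, -106.62209074]), 'contact_force': array([ 0.26167928,  1.27872744, -0.10894906]), 'moment': array([-0.03309025,  0.04678488, -0.00969117]), 'gripper_width': 0.08765130047234738} 0.0188
{'fx': 474.0498189437663, 'fy': 474.0498189437663, 'cx': 323.61113112327064, 'cy': 200.06231131331398, 'rvec': array([ 1.91403075,  1.87164037, -0.56904428]), 'tvec': array([ 0.00919049, -0.39231636,  1.83273052])}
{'fx': 371.88818747870926, 'fy': 371.88818747870926, 'cx': 324.45341428193666, 'cy': 194.52076630844408, 'rvec': array([ 2.1156736 , -2.17321306,  0.16466085]), 'tvec': array([-0.00282095,  0.56048855,  1.05150238])}
{'fx': 304.67184416993825, 'fy': 304.67184416993825, 'cx': 322.223851204554, 'cy': 200.9163014600167, 'T_tool_cam': array([[-1.32529614e-03, -2.88085196e-01,  9.57603866e-01,
        -1.57805046e-01],
       [ 9.99997031e-01,  1.57625127e-03,  1.85816591e-03,
        -1.28703056e-04],
       [-2.04473440e-03,  9.57603485e-01,  2.88082252e-01,
        -7.75747093e-02],
       [ 0.00000000e+00,  0.00000000e+00,  0.00000000e+00,
         1.00000000e+00]])}
```

View pics/scene0.png

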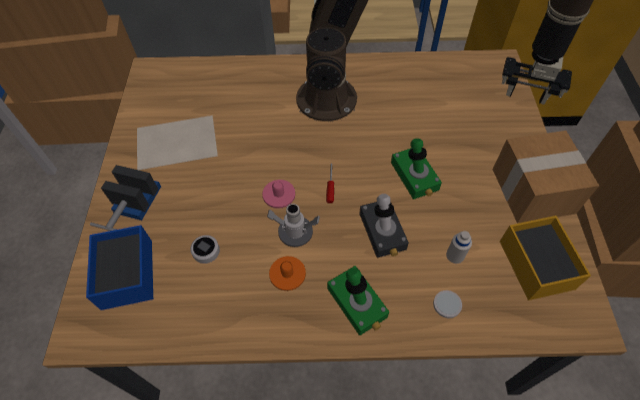

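View pics/top0.png

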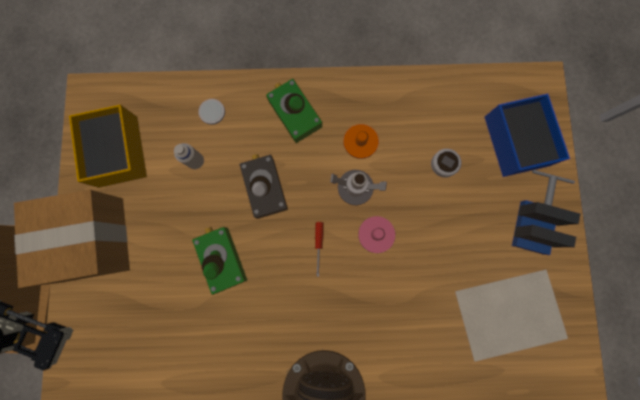

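View pics/wrist0.png

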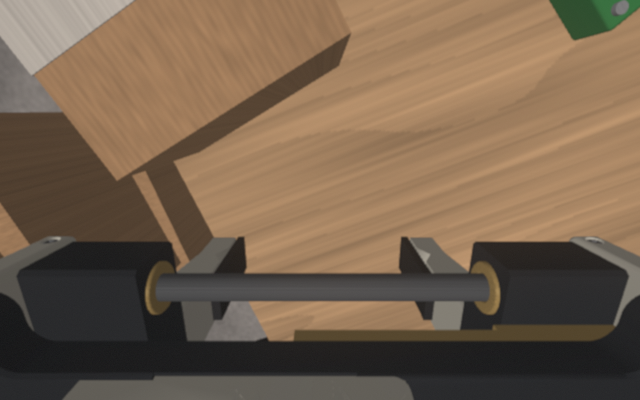

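The scene picture shows the coupling at about (294,222) on its grey holder, with its arms left and right. The dark steel stand is at (384,228), with green decoys at (416,172) and (358,300), orange and pink holder decoys, the driver at (331,185), the sensor at (460,247) and the gauge at (204,249). Next I'll measure from the depth images.

```bash
cat > h.py <<'E'
import numpy as np,cv2
from scipy.spatial.transform import Rotation as Ro
def load(f): return dict(np.load(f))
def cloud(c,pose=None):
    d=c["depth"].astype(float); v,u=np.mgrid[:400,:640]
    P=np.stack([(u-c["cx"])/c["fx"]*d,(v-c["cy"])/c["fy"]*d,d],-1)
    if "rvec" in c:
        R=cv2.Rodrigues(c["rvec"])[0]; W=(P-c["tvec"])@R
    else:
        T=c["T_tool_cam"]; P=P@T[:3,:3].T+T[:3,3]; W=P@Ro.from_euler('xyz',pose[1],degrees=True).as_matrix().T+pose[0]
    W[d==0]=np.nan
    return W
def proj(c,X):
    return cv2.projectPoints(np.array(X,float).reshape(-1,3),c["rvec"],c["tvec"],np.array([[c["fx"],0,c["cx"]],[0,c["fy"],c["cy"]],[0,0,1]]),None)[0][:,0]
E
python3 - <<'E'
from h import *
np.set_printoptions(precision=4,suppress=True)
for n,pts in [("top",dict(cap=(358,180),stand=(250,200),standtip=(260,188),tableA=(320,330),armL=(337,180),armR=(381,186),disc=(360,200),disc2=(345,195),gauge=(446,161),sensor=(182,150),driver=(319,235),pink=(378,234),orange=(361,139))),
 ("scene",dict(cap=(293,209),tip=(383,200),disc=(295,238),armL=(272,216),armR=(315,221),stand=(390,245)))]:
    c=load(n+"0.npz");W=cloud(c)
    for k,(u,v) in pts.items(): print(n,k,W[v,u])
# upscale crops
c=load("scene0.npz");im=c["pixels"]
cv2.imwrite("pics/scA.png",cv2.resize(im[150:290,240:440],None,fx=4,fy=4,interpolation=cv2.INTER_CUBIC))
c=load("top0.npz");im=c["pixels"]
cv2.imwrite("pics/tpA.png",cv2.resize(im[140:240,230:400],None,fx=4.5,fy=4.5,interpolation=cv2.INTER_CUBIC))
E
```

```text
top cap [ 0.5828 -0.1089  0.1382]
top stand [0.5484 0.199  0.0521]
top standtip [0.5647 0.152  0.1575]
top tableA [ 0.1701  0.0055 -0.0008]
top armL [ 0.5953 -0.0546  0.0809]
top armR [ 0.5734 -0.1781  0.0879]
top disc [ 0.5454 -0.1249  0.0106]
top disc2 [ 0.562  -0.0802  0.0094]
top gauge [ 0.6524 -0.3842  0.0387]
top sensor [0.6799 0.3693 0.1345]
top driver [0.4429 0.0013 0.0263]
top pink [ 0.4399 -0.1674  0.0582]
top orange [ 0.7227 -0.1311  0.0537]
scene cap [ 0.5891 -0.1093  0.1391]
scene tip [0.5772 0.1545 0.1588]
scene disc [ 0.6196 -0.1103  0.0178]
scene armL [ 0.5801 -0.1766  0.0875]
scene armR [ 0.6049 -0.0459  0.094 ]
scene stand [0.6684 0.1778 0.0502]
```

Run:
```python
from h import *
np.set_printoptions(precision=4,suppress=True)
for n in ("top","scene"):
    W=cloud(load(n+"0.npz")); 
    W2=W[np.isfinite(W[...,2])]
    m=(W2[:,0]>.35)&(W2[:,0]<.9)&(abs(W2[:,1])<.5)
    P=W2[m]
    for lo,hi in [(-.01,.006),(.006,.02),(.045,.056),(.056,.075),(.075,.1),(.1,.122),(.122,.135),(.135,.18)]:
        q=P[(P[:,2]>lo)&(P[:,2]<=hi)]
        print(n,lo,len(q),np.median(q[:,2]) if len(q) else'')
    z=W[...,2]; 
    out=np.clip(z/0.18*255,0,255); out[np.isnan(out)]=0
    cv2.imwrite(f"pics/{n}z.png",cv2.applyColorMap(out.astype(np.uint8),2))
```

```text
top -0.01 46134 0.0005247376639474727
top 0.006 3270 0.012405758275801872
top 0.045 3839 0.05042732122725929
top 0.056 649 0.058295958525664646
top 0.075 473 0.08615527433178777
top 0.1 408 0.1156779438509029
top 0.122 373 0.12691970396734875
top 0.135 692 0.1510235162773546
scene -0.01 39497 -0.00024047214226773648
scene 0.006 3347 0.011159852034331902
scene 0.045 2943 0.050396393728832194
scene 0.056 829 0.05944047558996991
scene 0.075 641 0.08702161094174143
scene 0.1 517 0.11619809115915894
scene 0.122 445 0.12735414989273786
scene 0.135 551 0.14993461842545602
```

View pics/scA.png

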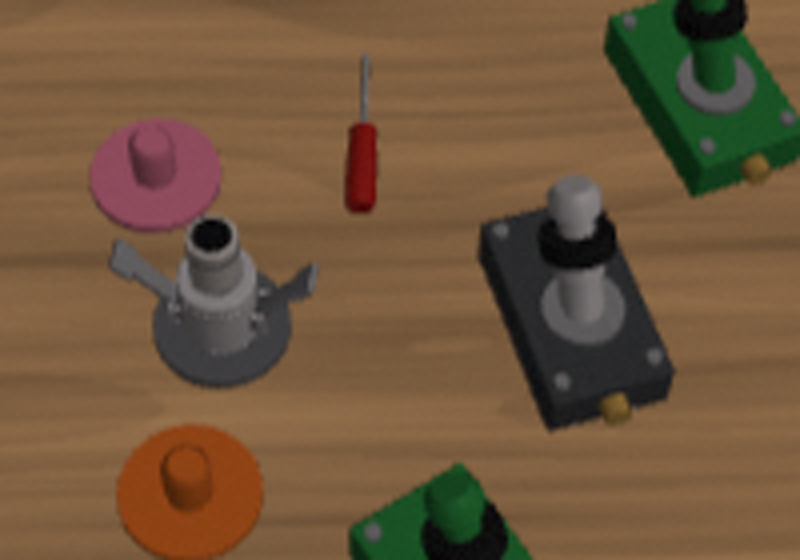

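View pics/tpA.png

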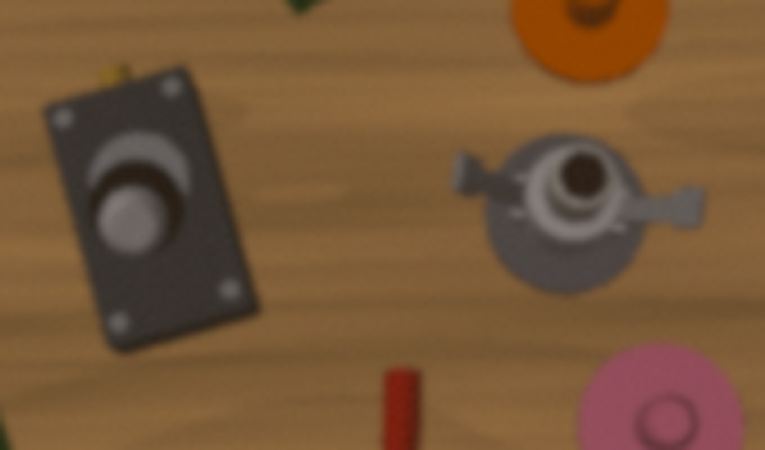

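```bash
cat > m.py <<'E'
from h import *
np.set_printoptions(precision=4,suppress=True)
def circ(q):
    A=np.c_[2*q[:,:2],np.ones(len(q))];s=np.linalg.lstsq(A,(q[:,:2]**2).sum(1),rcond=None)[0];return s[:2],np.sqrt(s[2]+s[:2]@s[:2])
def near(W,x,y,rad,lo,hi):
    P=W.reshape(-1,3);P=P[np.isfinite(P[:,2])]
    return P[(np.hypot(P[:,0]-x,P[:,1]-y)<rad)&(P[:,2]>lo)&(P[:,2]<hi)]
if __name__=="__main__":
  for n in("top","scene"):
    c=load(n+"0.npz");W=cloud(c)
    q=near(W,.585,-.11,.04,.132,.145);print(n,"cap",len(q),cv2.minEnclosingCircle(q[:,:2].astype(np.float32)),q[:,2].mean())
    q=near(W,.585,-.11,.04,.074,.088);print(n,"shoulder",len(q),cv2.minEnclosingCircle(q[:,:2].astype(np.float32)))
    q=near(W,.585,-.11,.07,.009,.016);print(n,"disc",len(q),cv2.minEnclosingCircle(q[:,:2].astype(np.float32)),q[:,2].mean())
    q=near(W,.585,-.11,.1,.065,.11);q=q[np.hypot(q[:,0]-.585,q[:,1]+.11)>.045]
    for s in(1,-1):
        p=q[(q[:,1]+.11)*s>0];print(n,"arm",s,len(p),p.mean(0),p[:,2].max(),np.hypot(p[:,0]-.585,p[:,1]+.11).max())
    q=near(W,.57,.16,.15,.045,.055)
    # colour filter: dark
    print(n,"block",len(q),q[:,2].mean(),cv2.minAreaRect((q[:,:2]*1000).astype(np.float32)))
    q=near(W,.57,.16,.08,.14,.17);print(n,"tip",q.mean(0),q[:,2].max(),cv2.minEnclosingCircle(q[:,:2].astype(np.float32)))
E
python3 m.py
```

```text
top cap 173 ((0.5860224366188049, -0.11205647885799408), 0.019935503602027893) 0.1390553314699963
top shoulder 155 ((0.586297869682312, -0.11254224926233292), 0.030919134616851807)
top disc 409 ((0.5861396789550781, -0.11252721399068832), 0.05470854416489601) 0.012455194102923742
top arm 1 82 [ 0.597  -0.049   0.0876] 0.10341063969707802 0.0765899908179269
top arm -1 95 [ 0.5741 -0.1768  0.0863] 0.09937792644859988 0.0820964875417764
top block 1388 0.050352850048807234 ((591.9342041015625, 163.4661102294922), (170.34365844726562, 100.09648895263672), 15.119150161743164)
top tip [0.5634 0.1548 0.1532] 0.1632364877454468 ((0.5654733180999756, 0.1558796465396881), 0.02082284353673458)
scene cap 122 ((0.5908798575401306, -0.10947167128324509), 0.021844154223799706) 0.13795638838255259
scene shoulder 144 ((0.5907056927680969, -0.1119546890258789), 0.03120916336774826)
scene disc 281 ((0.5905976891517639, -0.11134876310825348), 0.05461849272251129) 0.011951896994251393
scene arm 1 63 [ 0.6019 -0.0483  0.0876] 0.10518333125833329 0.07688487127396566
scene arm -1 85 [ 0.5781 -0.1759  0.0843] 0.10117141086265112 0.0810292675313463
scene block 892 0.05018563645949679 ((583.7088623046875, 206.6156005859375), (171.3512420654297, 187.80955505371094), 15.606720924377441)
scene tip [0.5718 0.1558 0.1528] 0.16401659679905797 ((0.5678104162216187, 0.1569116711616516), 0.02109495736658573)
```

```bash
cat >> h.py <<'E'
np.set_printoptions(precision=4,suppress=True)
def goal(st,pos,R):
    """rows numbers: shift (tool axes) and rotvec deg from current state to TCP pos, R"""
    R0=Ro.from_euler('xyz',st["eef_rot"],degrees=True).as_matrix()
    t=R0.T@(np.array(pos)-st["tcp_pos"]); a=Ro.from_matrix(R0.T@R).as_rotvec(degrees=True)
    return t,a
def frame(x,y):
    x=np.array(x,float);x/=np.linalg.norm(x);y=np.array(y,float);y-=x*(x@y);y/=np.linalg.norm(y)
    return np.c_[x,y,np.cross(x,y)]
E
python3 - <<'E'
from h import *
from plant import r
st=r.get_state()
print(Ro.from_euler('xyz',st["eef_rot"],degrees=True).as_matrix())
for s in(1,-1):
    a=np.radians(-10.2)
    R=frame([0,0,-1],[s*np.cos(a),s*np.sin(a),0])
    print(R);print(goal(st,[.588,-.112,.30],R))
E
```

```text
[[-0.0004 -0.3633 -0.9317]
 [-0.0013 -0.9317  0.3633]
 [-1.      0.0013 -0.0001]]
[[ 0.      0.9842 -0.1771]
 [ 0.     -0.1771 -0.9842]
 [-1.      0.     -0.    ]]
(array([-0.0734,  0.5654, -0.5885]), array([-101.1056,    0.0611,   -0.0621]))
[[ 0.     -0.9842  0.1771]
 [ 0.      0.1771  0.9842]
 [-1.      0.      0.    ]]
(array([-0.0734,  0.5654, -0.5885]), array([78.8944, -0.0589, -0.0579]))
```

```bash
python3 -m creep '[{"tx":-0.02,"ty":0.034,"tz":-0.035,"ax":4.7},{"tx":-0.04,"ty":0.068,"tz":-0.07,"ax":9.5},{"tx":-0.06,"ty":0.1,"tz":-0.105,"ax":14},{"tx":-0.073,"ty":0.134,"tz":-0.14,"ax":19},{"tx":-0.073,"ty":0.168,"tz":-0.175,"ax":24}]'
python3 - <<'E'
from h import *
from plant import r
st=r.get_state()
a=np.radians(-10.2)
R=frame([0,0,-1],[-np.cos(a),-np.sin(a),0])
print(goal(st,[.588,-.112,.30],R),st["joints"])
E
```

```text
(array([-0.0734,  0.5654, -0.5885]), array([78.8944, -0.0589, -0.0579])) [ 85.2057  20.5826   0.6443  -0.0148 -70.1366 -16.5063]invalid input
```

```bash
python3 -m creep '[{"ax":4.7,"ay":0,"az":0,"tx":-0.02,"ty":0.034,"tz":-0.035,"fingers":0.087},{"ax":9.5,"ay":0,"az":0,"tx":-0.04,"ty":0.068,"tz":-0.07,"fingers":0.087},{"ax":14,"ay":0,"az":0,"tx":-0.06,"ty":0.1,"tz":-0.105,"fingers":0.087},{"ax":19,"ay":0,"az":0,"tx":-0.073,"ty":0.134,"tz":-0.14,"fingers":0.087},{"ax":24,"ay":0,"az":0,"tx":-0.073,"ty":0.168,"tz":-0.175,"fingers":0.087}]'
cat > g.py <<'E'
from h import *
from plant import r
import sys
def show(pos,R):
    st=r.get_state(); t,a=goal(st,pos,R)
    print("t",t,"a",a,"joints",np.round(st["joints"],1),"tcp",st["tcp_pos"],"F",np.round(st["contact_force"],1),"w",round(st["gripper_width"],4),"time",st["time_s"])
def Rgrasp(az=-10.2):
    a=np.radians(az);return frame([0,0,-1],[-np.cos(a),-np.sin(a),0])
E
python3 -c "
from g import *
show([.588,-.112,.30],Rgrasp())"
```

```text
time_s: 0.65
tcp_pos: [0.3456, 0.4131, 0.3012]
eef_rot: [-74.9, 89.8, 59.6]
contact_force: [1.3, 0.0, 1.0]
gripper_width: 0.0867
t [ 0.0002  0.1955 -0.5443] a [54.7308  0.12    0.1313] joints [ 71.    5.1  -9.7   0.  -75.  -26.4] tcp [0.3456 0.4131 0.3012] F [1.3 0.  1. ] w 0.0867 time 0.65
```

```bash
python3 -m creep '[{"ax":4.5,"ay":0,"az":0,"tx":0,"ty":0.016,"tz":-0.046,"fingers":0.087},{"ax":9,"ay":0,"az":0,"tx":0,"ty":0.033,"tz":-0.092,"fingers":0.087},{"ax":14,"ay":0,"az":0,"tx":0,"ty":0.05,"tz":-0.138,"fingers":0.087},{"ax":18.5,"ay":0,"az":0,"tx":0,"ty":0.066,"tz":-0.184,"fingers":0.087},{"ax":23,"ay":0,"az":0,"tx":0,"ty":0.082,"tz":-0.23,"fingers":0.087}]'
python3 -c "
from g import *
show([.588,-.112,.30],Rgrasp())"
```

```text
time_s: 1.15
tcp_pos: [0.4485, 0.191, 0.2996]
eef_rot: [-58.3, 90.0, 53.3]
contact_force: [1.6, 1.3, 0.0]
gripper_width: 0.087
t [-0.0005 -0.0185 -0.3331] a [31.7363  0.0256  0.0234] joints [ 46.2   0.1 -15.3  -0.  -74.6 -24.7] tcp [0.4485 0.191  0.2996] F [1.6 1.3 0. ] w 0.087 time 1.15
```

```bash
python3 -m creep '[{"ax":4.5,"ay":0,"az":0,"tx":0,"ty":-0.003,"tz":-0.048,"fingers":0.087},{"ax":9,"ay":0,"az":0,"tx":0,"ty":-0.006,"tz":-0.096,"fingers":0.087},{"ax":14,"ay":0,"az":0,"tx":0,"ty":-0.008,"tz":-0.144,"fingers":0.087},{"ax":19,"ay":0,"az":0,"tx":0,"ty":-0.011,"tz":-0.192,"fingers":0.087},{"ax":24,"ay":0,"az":0,"tx":0,"ty":-0.014,"tz":-0.24,"fingers":0.087}]'
python3 -c "
from g import *
show([.588,-.112,.30],Rgrasp())"
```

```text
time_s: 1.65
tcp_pos: [0.5503, -0.0268, 0.2994]
eef_rot: [-40.1, 90.0, 47.4]
contact_force: [1.1, 1.7, 0.7]
gripper_width: 0.0869
t [-0.0006 -0.0414 -0.0834] a [7.6959 0.0129 0.0095] joints [ 17.6   6.5  -8.3  -0.  -75.1 -20.1] tcp [ 0.5503 -0.0268  0.2994] F [1.1 1.7 0.7] w 0.0869 time 1.65
```

```bash
python3 -m creep '[{"ax":4,"ay":0,"az":0,"tx":0,"ty":-0.021,"tz":-0.042,"fingers":0.087},{"ax":7.7,"ay":0,"az":0,"tx":0,"ty":-0.041,"tz":-0.083,"fingers":0.087},{"ax":7.7,"ay":0,"az":0,"tx":0,"ty":-0.041,"tz":-0.083,"fingers":0.087},{"ax":7.7,"ay":0,"az":0,"tx":0,"ty":-0.041,"tz":-0.083,"fingers":0.087}]'
cat > look.py <<'E'
from m import *
from plant import r,viewer
import sys
n,tag=sys.argv[1:3]
st=r.get_state();c=viewer.capture(n);c["tcp"]=st["tcp_pos"];c["rot"]=st["eef_rot"]
np.savez(tag+".npz",**c);cv2.imwrite(f"pics/{tag}.png",c["pixels"])
E
python3 look.py wrist w1
python3 -c "
from g import *
from m import *
show([.588,-.112,.30],Rgrasp())
c=load('w1.npz');W=cloud(c,(c['tcp'],c['rot']))
q=near(W,.587,-.112,.04,.132,.145);print('cap',len(q),cv2.minEnclosingCircle(q[:,:2].astype(np.float32)),q[:,2].mean())
q=near(W,.587,-.112,.04,.074,.088);print('shoulder',len(q),cv2.minEnclosingCircle(q[:,:2].astype(np.float32)))
q=near(W,.587,-.112,.07,.009,.016);print('disc',len(q),cv2.minEnclosingCircle(q[:,:2].astype(np.float32)))
q=near(W,.587,-.112,.1,.065,.11);q=q[np.hypot(q[:,0]-.587,q[:,1]+.112)>.045]
for s in(1,-1):
    p=q[(q[:,1]+.112)*s>0];print('arm',s,len(p),p.mean(0),p[:,2].max())
"
```

```text
time_s: 2.05
tcp_pos: [0.5875, -0.1106, 0.2984]
eef_rot: [98.9, 89.9, 178.8]
contact_force: [-0.2, 0.9, 0.1]
gripper_width: 0.0868
t [-0.0012 -0.0011 -0.0022] a [ 0.1574 -0.004  -0.06  ] joints [  8.1  11.2  -2.8  -0.  -76.1 -18.2] tcp [ 0.5873 -0.1096  0.2988] F [-0.1  0.6  0.7] w 0.0869 time 2.1
cap 1026 ((0.5857752561569214, -0.11265861243009567), 0.020029516890645027) 0.13806180014607008
shoulder 724 ((0.5858394503593445, -0.1130731850862503), 0.031018633395433426)
disc 1908 ((0.5856342911720276, -0.11305394768714905), 0.05483242869377136)
arm 1 481 [ 0.5967 -0.0507  0.0856] 0.09967453356271208
arm -1 493 [ 0.5744 -0.1785  0.0864] 0.09842326339727206
```

View pics/w1.png

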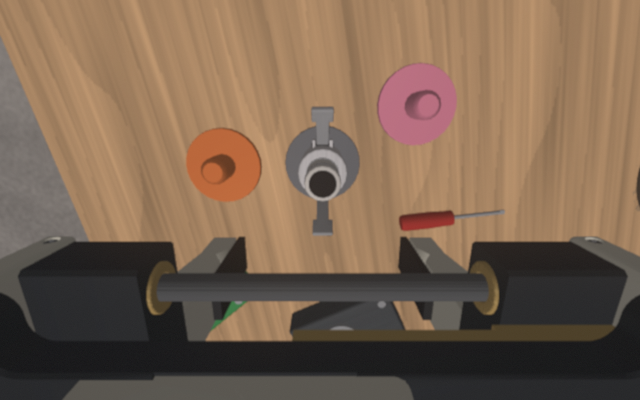

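The wrist picture shows the coupling at (322,180) with its arms up and down in the image, (322,115) and (322,225). The wrist fit gives (0.586,-0.113), which agrees with the top camera; the scene camera is 4–5 mm off in x. The radii and heights match the data. Next I'll descend over it.

```bash
python3 -c "
from g import *
show([.586,-.1127,.14],Rgrasp(-10))
"; python3 -m creep '[{"ax":0,"ay":0,"az":0,"tx":0.04,"ty":0.001,"tz":-0.002,"fingers":0.087},{"ax":0,"ay":0,"az":0,"tx":0.08,"ty":0.001,"tz":-0.003,"fingers":0.087},{"ax":0,"ay":0,"az":0,"tx":0.12,"ty":0.001,"tz":-0.003,"fingers":0.087},{"ax":0,"ay":0,"az":0,"tx":0.14,"ty":0.001,"tz":-0.003,"fingers":0.087},{"ax":0,"ay":0,"az":0,"tx":0.14,"ty":0.001,"tz":-0.003,"fingers":0.087}]'
python3 -c "
from g import *
show([.586,-.1127,.092],Rgrasp(-10))
"
```

```text
t [ 0.1588  0.0006 -0.0032] a [-0.0426 -0.0039 -0.0601] joints [  8.1  11.2  -2.8  -0.  -76.1 -18.2] tcp [ 0.5873 -0.1096  0.2988] F [-0.1  0.6  0.7] w 0.0869 time 2.1
time_s: 2.6
tcp_pos: [0.5838, -0.1108, 0.1565]
eef_rot: [99.0, 89.7, 179.1]
contact_force: [-0.4, 0.6, 0.8]
gripper_width: 0.0872
t [ 0.0645 -0.0028 -0.0015] a [ 0.107  -0.0486 -0.3063] joints [  8.1  16.3 -15.1  -0.1 -58.9 -17.9] tcp [ 0.5838 -0.1108  0.1565] F [-0.4  0.6  0.8] w 0.0872 time 2.6
```

```bash
python3 -m creep '[{"ax":0,"ay":0,"az":-0.2,"tx":0.03,"ty":-0.0025,"tz":-0.0015,"fingers":0.087},{"ax":0,"ay":0,"az":-0.3,"tx":0.06,"ty":-0.0025,"tz":-0.0015,"fingers":0.087},{"ax":0,"ay":0,"az":-0.3,"tx":0.0645,"ty":-0.0025,"tz":-0.0015,"fingers":0.087},{"ax":0,"ay":0,"az":-0.3,"tx":0.0645,"ty":-0.0025,"tz":-0.0015,"fingers":0.087}]'
python3 -c "
from g import *
show([.586,-.1127,.092],Rgrasp(-10))
"
```

```text
time_s: 3.0
tcp_pos: [0.5887, -0.1136, 0.0959]
eef_rot: [-94.5, 89.7, -14.4]
contact_force: [-0.4, -0.6, 0.6]
gripper_width: 0.087
t [0.0038 0.0028 0.0004] a [ 0.0837 -0.0239  0.3075] joints [  7.8  19.9 -19.    0.2 -50.8 -17.8] tcp [ 0.5887 -0.1136  0.0959] F [-0.4 -0.6  0.6] w 0.087 time 3.0
```

```bash
for i in 1 2; do python3 -m creep '[{"ax":0,"ay":0,"az":0,"tx":0,"ty":0,"tz":0,"fingers":0.087}]' | head -3; done
python3 look.py wrist w2; python3 -c "
from g import *
from m import *
show([.586,-.1127,.092],Rgrasp(-10))
c=load('w2.npz');W=cloud(c,(c['tcp'],c['rot']))
q=near(W,.587,-.112,.04,.132,.145);print('cap',len(q),cv2.minEnclosingCircle(q[:,:2].astype(np.float32)),q[:,2].mean())
q=near(W,.587,-.112,.07,.009,.016);print('disc',len(q),cv2.minEnclosingCircle(q[:,:2].astype(np.float32)))
"
```

```text
time_s: 3.1
tcp_pos: [0.5898, -0.1137, 0.0972]
eef_rot: [-87.8, 89.5, -7.7]
time_s: 3.2
tcp_pos: [0.5896, -0.1139, 0.0969]
eef_rot: [-85.9, 89.5, -5.8]
t [0.0046 0.0036 0.0007] a [0.0198 0.0339 0.4529] joints [  7.8  19.8 -19.    0.1 -50.8 -17.8] tcp [ 0.5894 -0.114   0.0967] F [ 0.5 -0.1  0.4] w 0.0871 time 3.25
cap 3156 ((0.5863490700721741, -0.11279066652059555), 0.020052576437592506) 0.1376838068473831
disc 4814 ((0.5860243439674377, -0.11269114166498184), 0.0548565536737442)
```

View pics/w2.png

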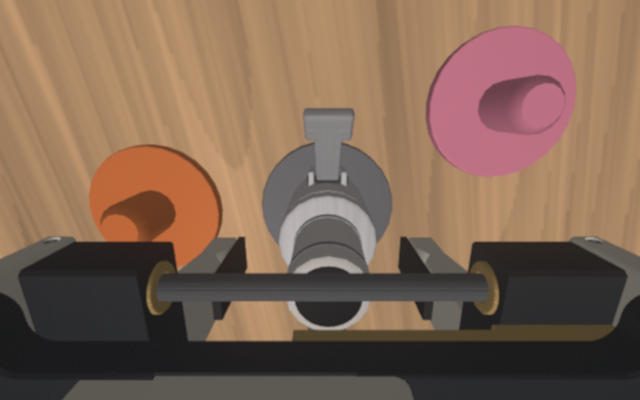

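```bash
python3 -m creep '[{"ax":0,"ay":0,"az":0.45,"tx":0.0045,"ty":0.0033,"tz":0.0008,"fingers":0.087},{"ax":0,"ay":0,"az":0.45,"tx":0.0045,"ty":0.0033,"tz":0.0008,"fingers":0.087},{"ax":0,"ay":0,"az":0.45,"tx":0.0045,"ty":0.0033,"tz":0.0008,"fingers":0.087}]'
python3 -c "
from g import *
show([.5862,-.1127,.092],Rgrasp(-10))
"
```

```text
time_s: 3.55
tcp_pos: [0.5852, -0.1128, 0.0903]
eef_rot: [91.3, 89.8, 171.3]
contact_force: [0.5, -0.7, 0.2]
gripper_width: 0.087
t [-0.0017 -0.001   0.0003] a [-0.0043 -0.0037 -0.1623] joints [  7.8  20.2 -19.3  -0.1 -50.7 -17.8] tcp [ 0.5852 -0.1128  0.0903] F [ 0.5 -0.7  0.2] w 0.087 time 3.55
```

```bash
python3 -m creep '[{"ax":0,"ay":0,"az":0,"tx":0,"ty":-0.0005,"tz":0,"fingers":0.05},{"ax":0,"ay":0,"az":0,"tx":0,"ty":-0.0007,"tz":0,"fingers":0.042},{"ax":0,"ay":0,"az":0,"tx":0,"ty":-0.0007,"tz":0,"fingers":0.03},{"ax":0,"ay":0,"az":0,"tx":0,"ty":-0.0007,"tz":0,"fingers":0.03},{"ax":0,"ay":0,"az":0,"tx":0,"ty":-0.0007,"tz":0,"fingers":0.03}]' 45
```

```text
time_s: 4.05
tcp_pos: [0.5859, -0.1129, 0.0903]
eef_rot: [90.9, 89.8, 170.9]
contact_force: [0.4, 0.8, 0.4]
gripper_width: 0.0525
```

```bash
python3 -m creep '[{"ax":0,"ay":0,"az":0,"tx":0,"ty":0,"tz":0,"fingers":0.03},{"ax":0,"ay":0,"az":0,"tx":0,"ty":0,"tz":0,"fingers":0.03}]' 45;python3 -c "
from g import *
show([.5862,-.1127,.092],Rgrasp(-10))
"
```

```text
time_s: 4.25
tcp_pos: [0.5862, -0.1129, 0.0904]
eef_rot: [86.6, 89.9, 166.6]
contact_force: [0.8, -0.2, -0.4]
gripper_width: 0.0398
t [-0.0016  0.      0.0002] a [ 0.002   0.0071 -0.1187] joints [  7.8  20.3 -19.2  -0.1 -50.7 -17.8] tcp [ 0.5862 -0.1129  0.0904] F [ 0.8 -0.2 -0.4] w 0.0398 time 4.25
```

```bash
python3 -m creep '[{"ax":0,"ay":0,"az":0,"tx":-0.004,"ty":0,"tz":0,"fingers":0.03},{"ax":0,"ay":0,"az":0,"tx":-0.009,"ty":0,"tz":0,"fingers":0.03},{"ax":0,"ay":0,"az":0,"tx":-0.015,"ty":0,"tz":0,"fingers":0.03},{"ax":0,"ay":0,"az":0,"tx":-0.021,"ty":0,"tz":0,"fingers":0.03},{"ax":0,"ay":0,"az":0,"tx":-0.027,"ty":0,"tz":0,"fingers":0.03}]' 50; python3 look.py top t1;  python3 look.py wrist w3; python3 -c "
from g import *
from m import *
show([.5862,-.1127,.092],Rgrasp(-10))
c=load('t1.npz');W=cloud(c);q=near(W,.587,-.112,.07,.009,.016);print('disc',len(q),cv2.minEnclosingCircle(q[:,:2].astype(np.float32)))
c=load('w3.npz');W=cloud(c,(c['tcp'],c['rot']));q=near(W,.587,-.112,.07,.009,.016);print('disc',len(q),cv2.minEnclosingCircle(q[:,:2].astype(np.float32)),q[:,2].mean())
q=near(W,.587,-.112,.04,.158,.172);print('cap',len(q),cv2.minEnclosingCircle(q[:,:2].astype(np.float32)),q[:,2].mean())
"
```

```text
time_s: 4.75
tcp_pos: [0.5859, -0.1129, 0.1179]
eef_rot: [88.5, 89.8, 168.5]
contact_force: [0.5, 0.3, -4.9]
gripper_width: 0.0395
t [0.0266 0.0005 0.0001] a [ 0.0077  0.0215 -0.0389] joints [  7.8  18.5 -17.5  -0.  -54.  -17.8] tcp [ 0.5867 -0.1129  0.1186] F [ 0.4  0.4 -6.3] w 0.0394 time 4.85
disc 148 ((0.5872957110404968, -0.10904014855623245), 0.05224035680294037)
disc 4140 ((0.5857937932014465, -0.11340615153312683), 0.05489356443285942) 0.011459777412979722
cap 4161 ((0.5842644572257996, -0.12185590714216232), 0.031196027994155884) 0.16590193854040902
```

View pics/w3.png

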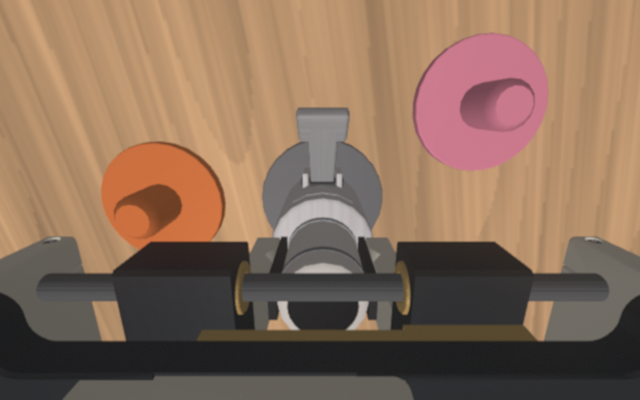

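The holder's disc stays at (322,195) with its fitted position unchanged, and the coupling rises in the jaws; the 5 N reading is its weight. I'll keep lifting.

```bash
python3 -m creep '[{"ax":0,"ay":0,"az":0,"tx":-0.008,"ty":0,"tz":0,"fingers":0.03},{"ax":0,"ay":0,"az":0,"tx":-0.018,"ty":0,"tz":0,"fingers":0.03},{"ax":0,"ay":0,"az":0,"tx":-0.03,"ty":0,"tz":0,"fingers":0.03},{"ax":0,"ay":0,"az":0,"tx":-0.05,"ty":0,"tz":0,"fingers":0.03},{"ax":0,"ay":0,"az":0,"tx":-0.08,"ty":0,"tz":0,"fingers":0.03}]'; python3 -m creep '[{"ax":0,"ay":0,"az":0,"tx":-0.03,"ty":0,"tz":0,"fingers":0.03},{"ax":0,"ay":0,"az":0,"tx":-0.06,"ty":0,"tz":0,"fingers":0.03},{"ax":0,"ay":0,"az":0,"tx":-0.08,"ty":0,"tz":0,"fingers":0.03},{"ax":0,"ay":0,"az":0,"tx":-0.08,"ty":0,"tz":0,"fingers":0.03},{"ax":0,"ay":0,"az":0,"tx":-0.08,"ty":0,"tz":0,"fingers":0.03}]'; python3 look.py wrist w4;python3 look.py scene s4; python3 look.py top t4; python3 -c "
from g import *
from m import *
show([.5862,-.1127,.092],Rgrasp(-10))
c=load('w4.npz');st=(c['tcp'],c['rot']);W=cloud(c,st);q=near(W,.587,-.112,.07,.009,.016);print('disc',len(q),cv2.minEnclosingCircle(q[:,:2].astype(np.float32)),q[:,2].mean())
for t in('t4','s4'):
  W=cloud(load(t+'.npz'));
  q=near(W,.587,-.112,.07,.009,.016);print('disc',len(q),cv2.minEnclosingCircle(q[:,:2].astype(np.float32)))
"
```

```text
time_s: 5.35
tcp_pos: [0.5852, -0.1129, 0.1974]
eef_rot: [93.9, 89.7, 173.9]
contact_force: [-0.1, -0.3, -6.3]
gripper_width: 0.0391
time_s: 5.85
tcp_pos: [0.5861, -0.1127, 0.2773]
eef_rot: [70.0, 89.9, 150.0]
contact_force: [-0.1, -0.4, -7.4]
gripper_width: 0.0396
t [ 0.1836 -0.0016  0.0004] a [-0.0131 -0.0217 -0.314 ] joints [  7.8  11.8  -5.   -0.1 -73.5 -17.8] tcp [ 0.5855 -0.1129  0.2756] F [-0.1 -0.3 -6.8] w 0.0391 time 6.0
disc 1776 ((0.5855923891067505, -0.11296744644641876), 0.054771728813648224) 0.011423296838837558
disc 258 ((0.5856487154960632, -0.11151561886072159), 0.054532162845134735)
disc 518 ((0.5894932746887207, -0.11140275746583939), 0.055936552584171295)
```

View pics/w4.png

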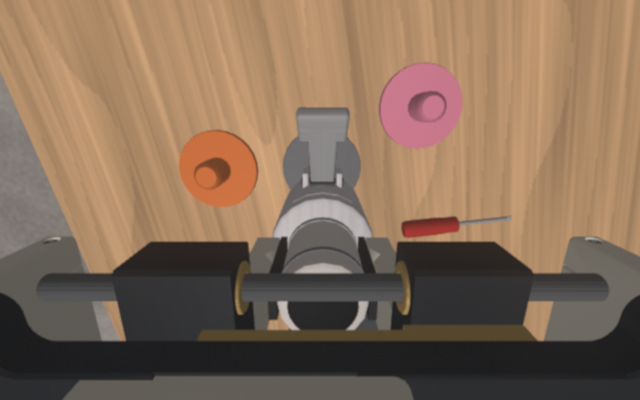

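View pics/s4.png

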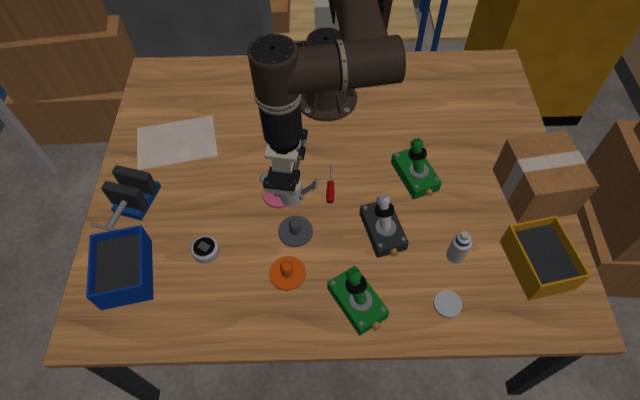

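The holder stands at (296,232) as before, and the coupling hangs square in the jaws. Next I'll work out the pose in front of the adaptor.

```bash
cat >> g.py <<'E'
B=np.array([.6064,.1674,.05]); YAW=15.1
def adframe():
    a=np.radians(YAW); x=np.array([np.cos(a),np.sin(a),0]); t=np.radians(25)
    u=np.array([-x[0]*np.sin(t),-x[1]*np.sin(t),np.cos(t)]); ax=np.array([x[0]*np.cos(t),x[1]*np.cos(t),np.sin(t)])
    return u,ax
def place(z,tcpoff=.0784):
    u,ax=adframe(); return B+(z+tcpoff)*u, frame(-u,-ax)
E
python3 -c "
from g import *
p,R=place(.185);print(p);show(p,R)"
```

```text
[0.4989 0.1384 0.2887]
t [-0.0125  0.129   0.2324] a [-24.7261  -5.4326 -24.9096] joints [  7.8  11.8  -5.   -0.1 -73.5 -17.8] tcp [ 0.5855 -0.1129  0.2756] F [-0.1 -0.3 -6.8] w 0.0391 time 6.0
```

```bash
python3 -m creep '[{"ax":-3,"ay":-0.6,"az":-3,"tx":-0.006,"ty":0.012,"tz":0.022,"fingers":0.03},{"ax":-6,"ay":-1.3,"az":-6,"tx":-0.012,"ty":0.03,"tz":0.055,"fingers":0.03},{"ax":-9.5,"ay":-2,"az":-9.5,"tx":-0.015,"ty":0.05,"tz":0.09,"fingers":0.03},{"ax":-13,"ay":-2.8,"az":-13,"tx":-0.016,"ty":0.07,"tz":0.125,"fingers":0.03},{"ax":-17,"ay":-3.7,"az":-17,"tx":-0.016,"ty":0.09,"tz":0.16,"fingers":0.03}]'; python3 -c "
from g import *
p,R=place(.185);print(p);show(p,R)"
```

```text
time_s: 6.5
tcp_pos: [0.5247, 0.0613, 0.2926]
eef_rot: [-86.1, 72.8, 11.1]
contact_force: [0.1, 0.9, -5.8]
gripper_width: 0.0393
[0.4989 0.1384 0.2887]
t [0.0006 0.0165 0.0797] a [-7.5827 -1.7041 -7.7133] joints [ 32.6  -6.8 -27.9   7.8 -53.1 -29.2] tcp [0.5247 0.0613 0.2926] F [ 0.1  0.9 -5.8] w 0.0393 time 6.5
```

```bash
python3 -m creep '[{"ax":-3.5,"ay":-0.8,"az":-3.5,"tx":0,"ty":0.008,"tz":0.035,"fingers":0.03},{"ax":-7,"ay":-1.6,"az":-7,"tx":0,"ty":0.015,"tz":0.068,"fingers":0.03},{"ax":-7.6,"ay":-1.7,"az":-7.7,"tx":0.0006,"ty":0.0165,"tz":0.079,"fingers":0.03},{"ax":-7.6,"ay":-1.7,"az":-7.7,"tx":0.0006,"ty":0.0165,"tz":0.079,"fingers":0.03},{"ax":-7.6,"ay":-1.7,"az":-7.7,"tx":0.0006,"ty":0.0165,"tz":0.079,"fingers":0.03}]';python3 -m creep '[{"ax":0,"ay":0,"az":0,"tx":0,"ty":0,"tz":0,"fingers":0.03}]'; for i in wrist:w5 scene:s5 top:t5; do python3 look.py ${i%:*} ${i#*:}; done; python3 -c "
from g import *
p,R=place(.185);print(p);show(p,R)"
```

```text
time_s: 7.0
tcp_pos: [0.4995, 0.1364, 0.2888]
eef_rot: [-90.1, 65.2, 14.9]
contact_force: [0.0, 0.3, -6.3]
gripper_width: 0.0395
time_s: 7.1
tcp_pos: [0.5003, 0.1361, 0.2893]
eef_rot: [-90.0, 65.1, 14.9]
contact_force: [0.2, 0.4, -5.6]
gripper_width: 0.0395
[0.4989 0.1384 0.2887]
t [0.0003 0.0012 0.0027] a [-0.1824 -0.0948 -0.1   ] joints [ 45.8 -12.6 -39.2  18.4 -43.2 -42.1] tcp [0.5005 0.1361 0.2895] F [ 0.  -0.1 -5.9] w 0.0395 time 7.25
```

View pics/w5.png

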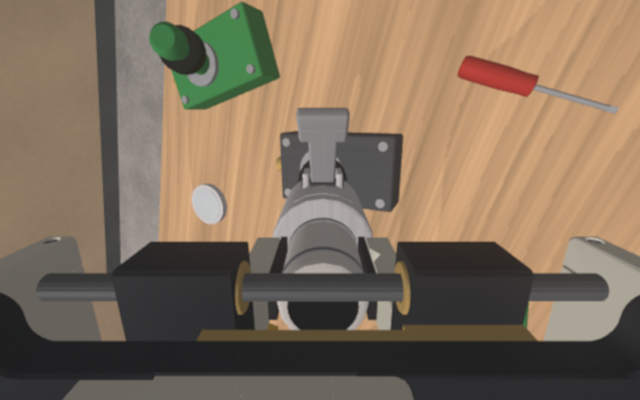

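View pics/s5.png

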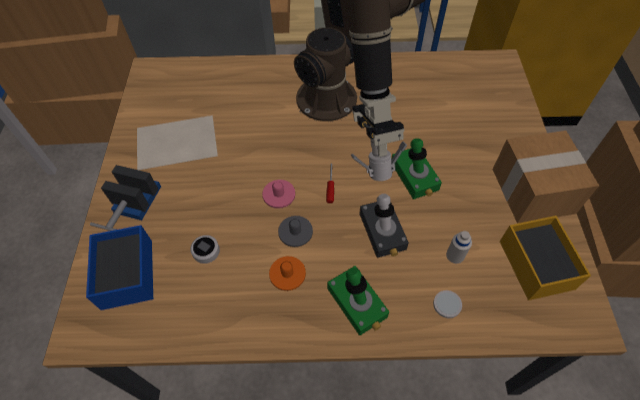

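View pics/t5.png

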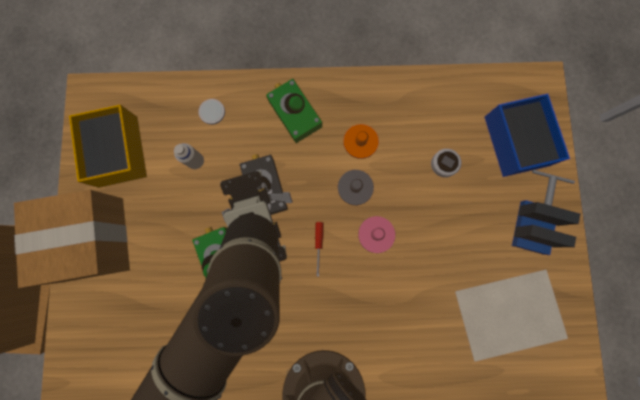

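```bash
cat > f5.py <<'E'
from g import *
from m import *
import sys
c=load(sys.argv[1]);W=cloud(c,(c['tcp'],c['rot']))
q=near(W,.59,.163,.12,.044,.056);print('block',len(q),q[:,2].mean(),cv2.minAreaRect((q[:,:2]*1000).astype(np.float32)))
np.save('blk.npy',q)
R0=Ro.from_euler('xyz',c['rot'],degrees=True).as_matrix()
T=(W-c['tcp'])@R0
P=T.reshape(-1,3);P=P[np.isfinite(P[:,0])]
for lo,hi,rr,name in[(.012,.045,.031,'cup'),(-.012,.005,.02,'body'),(-.047,-.04,.02,'top')]:
    q=P[(P[:,0]>lo)&(P[:,0]<hi)&(np.hypot(P[:,1],P[:,2])<rr+.004)&(abs(P[:,1])<rr*.8)]
    if len(q)>10: print(name,len(q),circ(q[:,1:]),q[:,0].min(),q[:,0].max())
q=P[(P[:,0]<-.03)&(P[:,0]>-.06)&(np.hypot(P[:,1],P[:,2])<.025)];print('captop x hist',np.histogram(q[:,0],8))
E
python3 f5.py w5.npz
python3 - <<'E'
from m import *
for t in('s5.npz','top0.npz'):
  W=cloud(load(t))
  # dark block color only
  im=load(t)['pixels'].astype(int);m=(im.max(2)<100)&(im.max(2)-im.min(2)<25)&(abs(W[...,2]-.05)<.006)&(np.hypot(W[...,0]-.59,W[...,1]-.163)<.11)
  q=W[m];print(t,len(q),cv2.minAreaRect((q[:,:2]*1000).astype(np.float32)))
E
```

```text
block 4820 0.049293964898717936 ((590.995849609375, 163.11288452148438), (169.52940368652344, 99.80645751953125), 15.13020133972168)
cup 1162 (array([ 0.0007, -0.0055]), np.float64(0.025399126136059623)) 0.012012067052390977 0.0449958772834486
body 687 (array([0.0008, 0.0004]), np.float64(0.01930666625605059)) -0.011909041880147835 0.004956425078923558
top 868 (array([ 0.0009, -0.0001]), np.float64(0.018089947677928125)) -0.04699913119468027 -0.040003028844120936
captop x hist (array([ 123,  116, 1282, 2140,  362,  318,  473,  219]), array([-0.06  , -0.0562, -0.0525, -0.0487, -0.045 , -0.0412, -0.0375,
       -0.0337, -0.03  ]))
s5.npz 969 ((595.1793212890625, 164.36514282226562), (171.65199279785156, 101.49007415771484), 15.941143989562988)
top0.npz 1332 ((590.4562377929688, 162.12246704101562), (166.89578247070312, 96.33750915527344), 15.235381126403809)
```

```bash
cat >> g.py <<'E'
B=np.array([.6056,.1671,.05]); YAW=15.13
def place(z,tcpoff=.0784,oy=.0008,oz=0.0003):
    u,ax=adframe(); R=frame(-u,-ax); return B+(z+tcpoff)*u-R[:,1]*oy-R[:,2]*oz, R
E
python3 -c "
from g import *
p,R=place(.135);print(p);show(p,R)"
```

```text
[0.5193 0.1435 0.2437]
t [0.0499 0.0011 0.0023] a [-0.2096 -0.1074 -0.1   ] joints [ 45.8 -12.6 -39.2  18.4 -43.2 -42.1] tcp [0.5005 0.1361 0.2895] F [ 0.  -0.1 -5.9] w 0.0395 time 7.25
```

```bash
python3 -m creep '[{"ax":-0.2,"ay":-0.1,"az":-0.1,"tx":0.01,"ty":0.0011,"tz":0.0023,"fingers":0.03},{"ax":-0.2,"ay":-0.1,"az":-0.1,"tx":0.025,"ty":0.0011,"tz":0.0023,"fingers":0.03},{"ax":-0.2,"ay":-0.1,"az":-0.1,"tx":0.04,"ty":0.0011,"tz":0.0023,"fingers":0.03},{"ax":-0.2,"ay":-0.1,"az":-0.1,"tx":0.05,"ty":0.0011,"tz":0.0023,"fingers":0.03},{"ax":-0.2,"ay":-0.1,"az":-0.1,"tx":0.05,"ty":0.0011,"tz":0.0023,"fingers":0.03}]';python3 -m creep '[{"ax":0,"ay":0,"az":0,"tx":0,"ty":0,"tz":0,"fingers":0.03},{"ax":0,"ay":0,"az":0,"tx":0,"ty":0,"tz":0,"fingers":0.03}]'; for i in wrist:w6 scene:s6; do python3 look.py ${i%:*} ${i#*:}; done; python3 -c "
from g import *
p,R=place(.115);print(p);show(p,R)
c=load('s6.npz')['pixels'];cv2.imwrite('pics/s6c.png',cv2.resize(c[140:260,320:460],None,fx=5,fy=5,interpolation=2))"; python3 f5.py w6.npz
```

```text
time_s: 7.75
tcp_pos: [0.5189, 0.1432, 0.2422]
eef_rot: [-90.2, 65.1, 15.0]
contact_force: [-1.6, -0.1, -6.0]
gripper_width: 0.0393
time_s: 7.95
tcp_pos: [0.5192, 0.1442, 0.2447]
eef_rot: [-89.9, 64.9, 15.3]
contact_force: [-0.4, 0.2, -5.6]
gripper_width: 0.0392
[0.5275 0.1457 0.2256]
t [ 0.0209  0.0005 -0.0009] a [0.0667 0.0749 0.1107] joints [ 43.9  -8.3 -42.9  20.8 -34.8 -43.7] tcp [0.5191 0.1443 0.2447] F [-1.2  0.4 -5.9] w 0.0395 time 8.05
block 6282 0.04935338406550696 ((591.1043701171875, 163.53994750976562), (169.90948486328125, 100.27847290039062), 15.237955093383789)
cup 1152 (array([ 0.0007, -0.0056]), np.float64(0.02533524372646891)) 0.012014456877548587 0.04498744068788664
body 686 (array([0.0008, 0.0004]), np.float64(0.01931953162513578)) -0.011991687791476073 0.004949395623796439
top 855 (array([ 0.0009, -0.0001]), np.float64(0.018105952425499134)) -0.046995809140783135 -0.04001274129917882
captop x hist (array([ 123,  112, 1291, 2125,  371,  320,  472,  219]), array([-0.06  , -0.0562, -0.0525, -0.0487, -0.045 , -0.0412, -0.0375,
       -0.0337, -0.03  ]))
```

View pics/s6c.png

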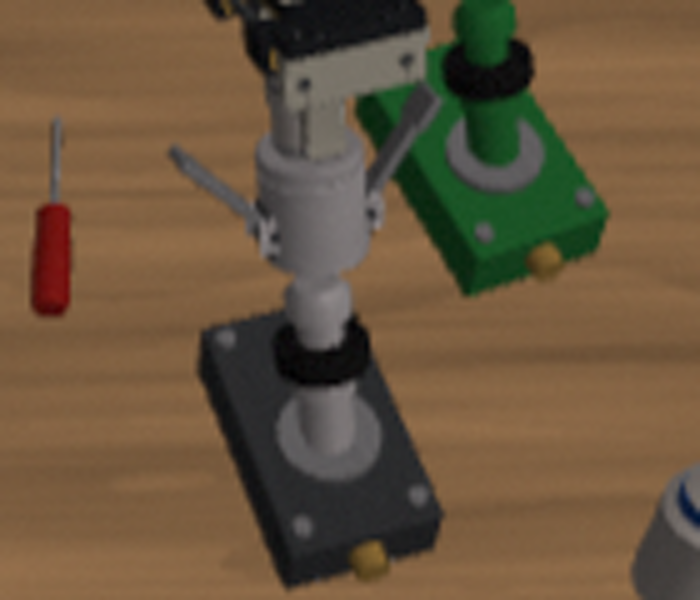

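View pics/w6.png

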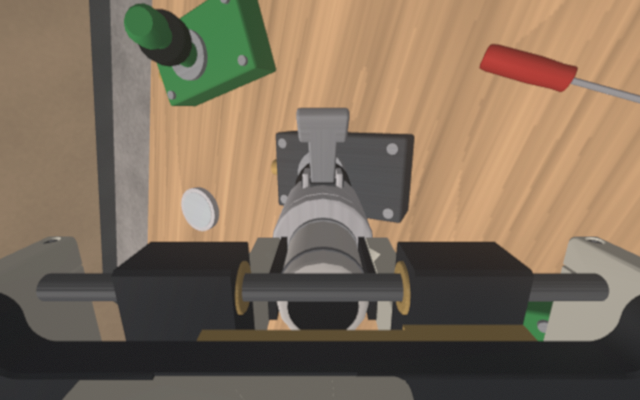

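The scene picture shows the cup, rim near (318,265), lined up over the adaptor tip at (320,290). The seal is up, the grooved stand is right and both arms are up. I'll slide it on.

```bash
python3 -m creep '[{"ax":0,"ay":0,"az":0,"tx":0.008,"ty":0.0004,"tz":-0.0006,"fingers":0.03},{"ax":0,"ay":0,"az":0,"tx":0.016,"ty":0.0004,"tz":-0.0006,"fingers":0.03},{"ax":0,"ay":0,"az":0,"tx":0.024,"ty":0.0004,"tz":-0.0006,"fingers":0.03},{"ax":0,"ay":0,"az":0,"tx":0.032,"ty":0.0004,"tz":-0.0006,"fingers":0.03},{"ax":0,"ay":0,"az":0,"tx":0.036,"ty":0.0004,"tz":-0.0006,"fingers":0.03}]' 55; python3 -c "
from g import *
p,R=place(.080);print(p);show(p,R);print(r.get_state()['moment'])"
```

```text
time_s: 8.55
tcp_pos: [0.5338, 0.1475, 0.2101]
eef_rot: [-90.0, 65.0, 15.2]
contact_force: [0.9, 0.4, -4.8]
gripper_width: 0.0394
[0.5418 0.1495 0.1939]
t [ 0.0182 -0.0006 -0.0001] a [0.0896 0.0196 0.0032] joints [ 42.1  -4.6 -45.5  23.6 -28.5 -45.6] tcp [0.5338 0.1475 0.2101] F [ 0.9  0.4 -4.8] w 0.0394 time 8.55
[-0.5916  2.0305 -0.0436]
```

```bash
python3 -m creep '[{"ax":0,"ay":0,"az":0,"tx":0.006,"ty":0,"tz":0,"fingers":0.03},{"ax":0,"ay":0,"az":0,"tx":0.012,"ty":0,"tz":0,"fingers":0.03},{"ax":0,"ay":0,"az":0,"tx":0.018,"ty":0,"tz":0,"fingers":0.03},{"ax":0,"ay":0,"az":0,"tx":0.018,"ty":0,"tz":0,"fingers":0.03}]' 60; python3 -c "
from g import *
p,R=place(.062);print(p);show(p,R);st=r.get_state();print(R.T@st['contact_force'])"
```

```text
time_s: 8.95
tcp_pos: [0.541, 0.1494, 0.1941]
eef_rot: [-90.0, 65.0, 15.2]
contact_force: [0.9, 0.2, -6.2]
gripper_width: 0.0393
[0.5491 0.1515 0.1776]
t [ 0.0185 -0.0006 -0.0001] a [0.0895 0.0239 0.0075] joints [ 41.1  -2.7 -46.8  25.5 -25.4 -47. ] tcp [0.541  0.1494 0.1941] F [ 0.9  0.2 -6.2] w 0.0393 time 8.95
[ 5.9829  1.7765 -0.0747]
```

Smooth so far. Next is the seal push, about 18 mm more.

```bash
python3 -m creep '[{"ax":0,"ay":0,"az":0,"tx":0.004,"ty":0,"tz":0,"fingers":0.03},{"ax":0,"ay":0,"az":0,"tx":0.008,"ty":0,"tz":0,"fingers":0.03},{"ax":0,"ay":0,"az":0,"tx":0.012,"ty":0,"tz":0,"fingers":0.03},{"ax":0,"ay":0,"az":0,"tx":0.015,"ty":0,"tz":0,"fingers":0.03}]' 60; python3 -c "
from g import *
p,R=place(.062);print(p);show(p,R);st=r.get_state();print(R.T@st['contact_force'])"
```

```text
time_s: 9.35
tcp_pos: [0.547, 0.1511, 0.1819]
eef_rot: [-90.0, 64.9, 15.2]
contact_force: [-11.0, -0.6, 6.2]
gripper_width: 0.0395
[0.5491 0.1515 0.1776]
t [ 0.0048 -0.0001 -0.0002] a [0.0751 0.0501 0.1114] joints [ 40.2  -1.2 -47.9  27.6 -22.7 -48.7] tcp [0.547  0.1511 0.1819] F [-11.   -0.6   6.2] w 0.0395 time 9.35
[-10.1814   7.1137   2.3158]
```

```bash
python3 -m creep '[{"ax":0,"ay":0,"az":0,"tx":0.003,"ty":0,"tz":0,"fingers":0.03},{"ax":0,"ay":0,"az":0,"tx":0.005,"ty":0,"tz":0,"fingers":0.03},{"ax":0,"ay":0,"az":0,"tx":0.006,"ty":0,"tz":0,"fingers":0.03},{"ax":0,"ay":0,"az":0,"tx":0.006,"ty":0,"tz":0,"fingers":0.03}]' 60; python3 -c "
from g import *
p,R=place(.062);print(p);show(p,R);st=r.get_state();print(R.T@st['contact_force'])"
```

```text
time_s: 9.75
tcp_pos: [0.5493, 0.1517, 0.1768]
eef_rot: [-90.0, 64.9, 15.2]
contact_force: [-11.5, -1.6, 7.2]
gripper_width: 0.0394
[0.5491 0.1515 0.1776]
t [-0.0009 -0.0001 -0.0001] a [0.0766 0.0471 0.1218] joints [ 39.8  -0.6 -48.4  28.6 -21.6 -49.4] tcp [0.5493 0.1517 0.1768] F [-11.5  -1.6   7.2] w 0.0394 time 9.75
[-11.3859   7.3858   1.4984]
```

Not at a hard stop yet, so I'll push on in small steps.

```bash
python3 -m creep '[{"ax":0,"ay":0,"az":0,"tx":0.001,"ty":0,"tz":0,"fingers":0.03},{"ax":0,"ay":0,"az":0,"tx":0.002,"ty":0,"tz":0,"fingers":0.03},{"ax":0,"ay":0,"az":0,"tx":0.002,"ty":0,"tz":0,"fingers":0.03}]' 60; python3 -c "
from g import *
p,R=place(.062);show(p,R);st=r.get_state();print(R.T@st['contact_force'])"; python3 -m creep '[{"ax":0,"ay":0,"az":0,"tx":0.001,"ty":0,"tz":0,"fingers":0.03},{"ax":0,"ay":0,"az":0,"tx":0.002,"ty":0,"tz":0,"fingers":0.03},{"ax":0,"ay":0,"az":0,"tx":0.002,"ty":0,"tz":0,"fingers":0.03}]' 60; python3 -c "
from g import *
p,R=place(.062);show(p,R);st=r.get_state();print(R.T@st['contact_force'])"
```

```text
time_s: 10.05
tcp_pos: [0.5501, 0.1516, 0.1767]
eef_rot: [-90.0, 64.8, 15.2]
contact_force: [-30.0, -5.7, 28.8]
gripper_width: 0.0395
t [-0.0012  0.0005  0.0002] a [0.0709 0.0315 0.2358] joints [ 39.7  -0.6 -48.5  29.  -21.3 -49.7] tcp [0.5501 0.1516 0.1767] F [-30.   -5.7  28.8] w 0.0395 time 10.05
[-39.0033  15.4518   2.3159]
time_s: 10.35
tcp_pos: [0.5511, 0.1516, 0.1767]
eef_rot: [-90.0, 64.6, 15.2]
contact_force: [-42.7, -8.8, 46.2]
gripper_width: 0.039
t [-0.0016  0.0014  0.0005] a [0.0695 0.0226 0.3671] joints [ 39.5  -0.5 -48.6  29.4 -21.1 -50. ] tcp [0.5511 0.1516 0.1767] F [-42.7  -8.8  46.2] w 0.039 time 10.35
[-60.2269  19.9294   2.6789]
```

Hard stop reached where home was predicted, with the force rising and no motion. I'll ease the push, look, then release.

```bash
python3 -m creep '[{"ax":0,"ay":0,"az":0,"tx":-0.0015,"ty":0,"tz":0,"fingers":0.03},{"ax":0,"ay":0,"az":0,"tx":-0.003,"ty":0,"tz":0,"fingers":0.03},{"ax":0,"ay":0,"az":0,"tx":-0.003,"ty":0,"tz":0,"fingers":0.03}]' 60; for i in wrist:w7 scene:s7; do python3 look.py ${i%:*} ${i#*:}; done; python3 -c "
from g import *
p,R=place(.062);show(p,R);st=r.get_state();print(R.T@st['contact_force'])
c=load('s7.npz')['pixels'];cv2.imwrite('pics/s7c.png',cv2.resize(c[140:260,320:460],None,fx=5,fy=5,interpolation=2))"
```

```text
time_s: 10.65
tcp_pos: [0.5503, 0.1521, 0.1768]
eef_rot: [-89.9, 64.8, 15.3]
contact_force: [-13.5, -3.8, 13.8]
gripper_width: 0.0392
t [-0.0012  0.0009 -0.0002] a [0.0753 0.0626 0.2133] joints [ 39.7  -0.6 -48.4  28.8 -21.4 -49.5] tcp [0.5503 0.1521 0.1769] F [-13.8  -4.1  15.1] w 0.0396 time 10.75
[-19.7424   6.6816  -0.3471]
```

View pics/s7c.png

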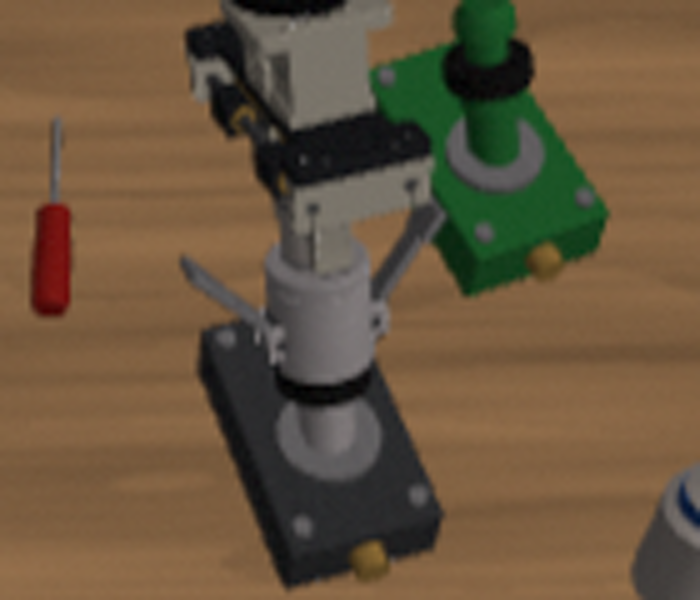

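View pics/w7.png

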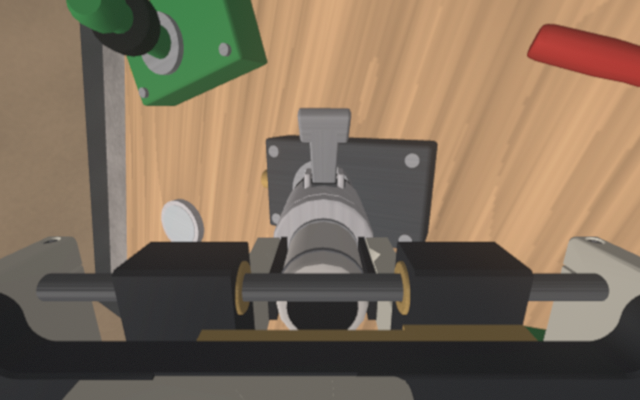

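The seal at (322,388) now sits fully under the rim and both arms are still up. I'll release and retract along the axis.

```bash
python3 -m creep '[{"ax":0,"ay":0,"az":0,"tx":-0.001,"ty":0.001,"tz":0,"fingers":0.039},{"ax":0,"ay":0,"az":0,"tx":-0.001,"ty":0.001,"tz":0,"fingers":0.05},{"ax":0,"ay":0,"az":0,"tx":-0.001,"ty":0.001,"tz":0,"fingers":0.07},{"ax":0,"ay":0,"az":0,"tx":-0.001,"ty":0.001,"tz":0,"fingers":0.08},{"ax":0,"ay":0,"az":0,"tx":-0.001,"ty":0.001,"tz":0,"fingers":0.08}]' 20;python3 -c "
from g import *
p,R=place(.062);show(p,R);st=r.get_state();print(R.T@st['contact_force'])"
```

```text
time_s: 11.25
tcp_pos: [0.5488, 0.1519, 0.1756]
eef_rot: [-89.9, 64.9, 15.3]
contact_force: [-1.0, -0.8, 0.4]
gripper_width: 0.0664
t [-0.0017 -0.0011 -0.0005] a [0.0831 0.064  0.0723] joints [ 39.8  -0.6 -48.5  28.8 -21.4 -49.6] tcp [0.5488 0.1519 0.1756] F [-1.  -0.8  0.4] w 0.0664 time 11.25
[-0.8453  0.853  -0.4937]
```

```bash
python3 -m creep '[{"ax":0,"ay":0,"az":0,"tx":-0.01,"ty":-0.001,"tz":0,"fingers":0.08},{"ax":0,"ay":0,"az":0,"tx":-0.03,"ty":-0.001,"tz":0,"fingers":0.08},{"ax":0,"ay":0,"az":0,"tx":-0.06,"ty":-0.001,"tz":0,"fingers":0.08},{"ax":0,"ay":0,"az":0,"tx":-0.09,"ty":-0.001,"tz":0,"fingers":0.05},{"ax":0,"ay":0,"az":0,"tx":-0.1,"ty":-0.001,"tz":0,"fingers":0.0}]' 20;python3 -m creep '[{"ax":0,"ay":0,"az":0,"tx":0,"ty":0,"tz":0,"fingers":0.0},{"ax":0,"ay":0,"az":0,"tx":0,"ty":0,"tz":0,"fingers":0.0}]'; for i in wrist:w8 scene:s8 top:t8; do python3 look.py ${i%:*} ${i#*:}; done
cat > f8.py <<'E'
from g import *
from m import *
import sys
u,ax=adframe(); A=np.c_[ax,np.cross(u,ax),u]
for t in sys.argv[1:]:
    c=load(t+'.npz');W=cloud(c,(c['tcp'],c['rot']) if 'tcp' in c and 'rvec' not in c else None)
    L=(W-B)@A; L[...,2]-=.062   # coupling frame if home
    P=L.reshape(-1,3);P=P[np.isfinite(P[:,0])]
    q=P[(np.hypot(P[:,0],P[:,1])<.018)&(P[:,2]>.11)&(P[:,2]<.14)];print(t,'cap',len(q),np.median(q[:,2]) if len(q) else '')
    q=P[(np.hypot(P[:,0],P[:,1])<.023)&(P[:,2]>.122)&(P[:,2]<.13)]
    if len(q)>20: print('  capcirc',cv2.minEnclosingCircle(q[:,:2].astype(np.float32)))
    rr=np.hypot(P[:,0],P[:,1]);q=P[(rr<.028)&(rr>.023)&(P[:,2]>.06)&(P[:,2]<.08)];print('  shoulder z',len(q),np.median(q[:,2]) if len(q) else '')
    for s in(1,-1):
        q=P[(P[:,1]*s>.045)&(P[:,1]*s<.115)&(abs(P[:,0])<.016)&(P[:,2]>-.05)&(P[:,2]<.11)]
        if len(q)>10:
            vy=q[:,1]*s-.0284;vz=q[:,2]-.024;print('  arm',s,len(q),'x',np.median(q[:,0]),'angle',np.degrees(np.median(np.arctan2(vz,vy))),'maxr',np.hypot(vy,vz).max(),'PCA',np.degrees(np.arctan(np.polyfit(vy,vz,1)[0])))
E
python3 f8.py w8 s8 t8;python3 -c "
from g import *
p,R=place(.162);show(p,R)"
```

```text
time_s: 11.75
tcp_pos: [0.5088, 0.1414, 0.2697]
eef_rot: [-89.7, 64.7, 15.5]
contact_force: [0.6, 1.1, 0.2]
gripper_width: 0.0693
time_s: 11.95
tcp_pos: [0.5084, 0.1406, 0.2656]
eef_rot: [-90.0, 65.0, 15.2]
contact_force: [-1.0, 0.4, -0.4]
gripper_width: 0.0534
w8 cap 1804 0.12614170126169566
  capcirc ((-0.0009152453276328743, 0.0006225683027878404), 0.01985303685069084)
  shoulder z 611 0.06894115462949024
  arm 1 578 x -0.0008840220471075071 angle 54.41658191644795 maxr 0.06907423160982193 PCA 52.413195188735635
  arm -1 978 x -0.000505065275704724 angle 53.663564832596386 maxr 0.07759978002283177 PCA 47.09055234559992
s8 cap 63 0.12600143026057684
  capcirc ((0.0020092492923140526, 0.0004602462286129594), 0.020687900483608246)
  shoulder z 53 0.06882160257271039
  arm 1 91 x 0.004952910656111274 angle 53.579294745691165 maxr 0.07862070898210845 PCA 52.86984135258649
  arm -1 51 x 0.009429626264439892 angle 52.692821768223084 maxr 0.08002924194738807 PCA 49.338815213199425
t8 cap 0 
  shoulder z 28 0.06994566704005678
  arm -1 104 x 0.0013412844180437748 angle 54.080717502628815 maxr 0.07938543984821063 PCA 48.544825506740466
t [-0.003  -0.0014  0.0002] a [ 0.0819 -0.0178 -0.0795] joints [ 45.  -10.6 -41.4  19.5 -38.9 -42.9] tcp [0.5084 0.1403 0.2649] F [ 0.5  0.  -0.3] w 0.0415 time 12.1
```

View pics/w8.png

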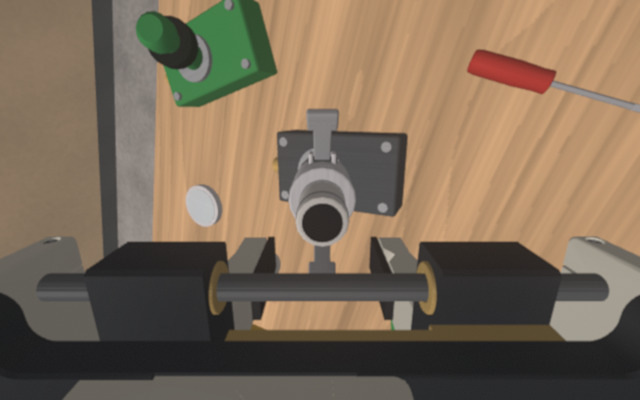

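The coupling is home: the cap top sits at 0.126 in the home frame in both views that see it, and both arms are at about 54°. Next is the right arm (-y) with shut fingers.

```bash
cat >> g.py <<'E'
def cf():
    st=r.get_state();u,ax=adframe();A=np.c_[ax,np.cross(u,ax),u]
    p=A.T@(st['tcp_pos']-B)-[0,0,.062]
    R0=Ro.from_euler('xyz',st["eef_rot"],degrees=True).as_matrix()
    print("TCP in coupling mm",np.round(p*1000,1),"F there",np.round(A.T@st['contact_force'],1),"fix rot",goal(st,st['tcp_pos'],frame(-u,-ax))[1],"w",round(st['gripper_width'],4),"t",st['time_s'],"j",np.round(st['joints'],0))
E
python3 -m creep '[{"ax":0,"ay":0,"az":0,"tx":0,"ty":0,"tz":-0.025,"fingers":0.0},{"ax":0,"ay":0,"az":0,"tx":0,"ty":-0.001,"tz":-0.05,"fingers":0.0},{"ax":0,"ay":0,"az":0,"tx":0,"ty":-0.001,"tz":-0.05,"fingers":0.0},{"ax":0,"ay":0,"az":0,"tx":0,"ty":-0.001,"tz":-0.05,"fingers":0.0}]'; python3 -c "
from g import *
cf()"; python3 look.py wrist w9
```

```text
time_s: 12.5
tcp_pos: [0.5227, 0.092, 0.2659]
eef_rot: [-90.0, 65.0, 15.1]
contact_force: [0.3, 0.4, 0.1]
gripper_width: 0.0091
TCP in coupling mm [  0.9 -50.9 175.8] F there [ 0.4  0.3 -0.1] fix rot [-0.0127 -0.0265 -0.0393] w 0.0091 t 12.5 j [ 38. -10. -39.  15. -39. -33.]
```

View pics/w9.png

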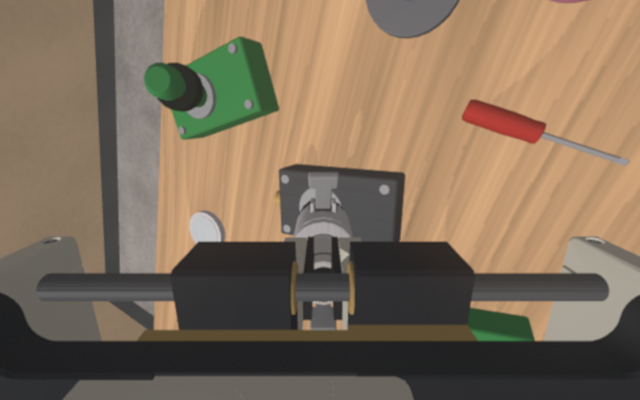

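```bash
python3 -m creep '[{"ax":0,"ay":0,"az":0,"tx":0.03,"ty":0,"tz":0.002,"fingers":0.0},{"ax":0,"ay":0,"az":0,"tx":0.055,"ty":0,"tz":0.002,"fingers":0.0},{"ax":0,"ay":0,"az":0,"tx":0.075,"ty":0,"tz":0.002,"fingers":0.0},{"ax":0,"ay":0,"az":0,"tx":0.09,"ty":0,"tz":0.002,"fingers":0.0},{"ax":0,"ay":0,"az":0,"tx":0.09,"ty":0,"tz":0.002,"fingers":0.0}]';python3 -m creep '[{"ax":0,"ay":0,"az":0,"tx":0,"ty":0,"tz":0,"fingers":0.0},{"ax":0,"ay":0,"az":0,"tx":0,"ty":0,"tz":0,"fingers":0.0}]'; python3 -c "
from g import *
cf()"; python3 look.py scene s10;python3 look.py wrist w10; python3 -c "
from h import *
c=load('s10.npz')['pixels'];cv2.imwrite('pics/s10c.png',cv2.resize(c[120:260,310:450],None,fx=4,fy=4,interpolation=2))"
```

```text
time_s: 13.05
tcp_pos: [0.5579, 0.1046, 0.1825]
eef_rot: [-90.2, 65.2, 15.1]
contact_force: [-0.7, -0.0, -0.9]
gripper_width: 0.0003
time_s: 13.25
tcp_pos: [0.5589, 0.1051, 0.1862]
eef_rot: [-89.9, 64.9, 15.3]
contact_force: [-0.6, -0.3, 1.3]
gripper_width: 0.0006
TCP in coupling mm [  2.  -47.6  87.3] F there [-0.  -0.1  1.4] fix rot [0.0988 0.0741 0.1083] w 0.0006 t 13.25 j [ 35.  -1. -45.  21. -24. -37.]
```

View pics/s10c.png

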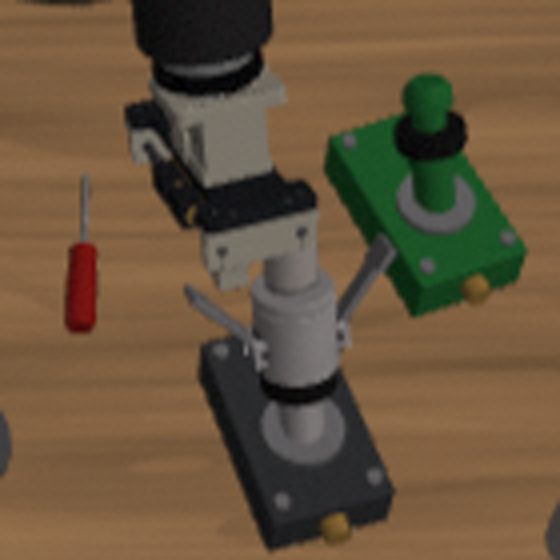

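View pics/w10.png

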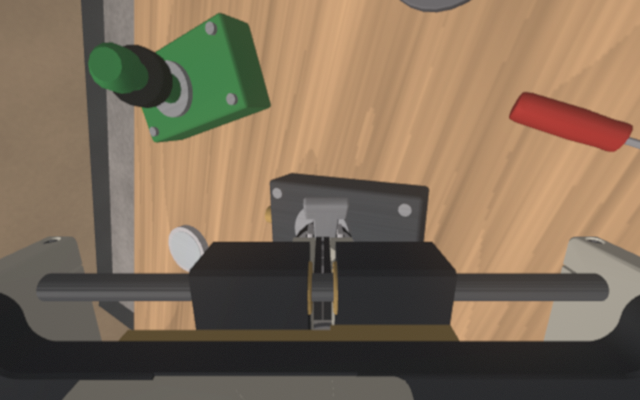

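```bash
python3 -m creep '[{"ax":0,"ay":0,"az":0,"tx":0.009,"ty":0.001,"tz":-0.008,"fingers":0.0},{"ax":0,"ay":0,"az":0,"tx":0.018,"ty":0.001,"tz":-0.019,"fingers":0.0},{"ax":0,"ay":0,"az":0,"tx":0.027,"ty":0.001,"tz":-0.025,"fingers":0.0},{"ax":0,"ay":0,"az":0,"tx":0.037,"ty":0.001,"tz":-0.031,"fingers":0.0},{"ax":0,"ay":0,"az":0,"tx":0.048,"ty":0.001,"tz":-0.037,"fingers":0.0}]';python3 -m creep '[{"ax":0,"ay":0,"az":0,"tx":0,"ty":0,"tz":0,"fingers":0.0},{"ax":0,"ay":0,"az":0,"tx":0,"ty":0,"tz":0,"fingers":0.0}]'; python3 -c "
from g import *
cf()"; python3 look.py wrist w11; python3 look.py scene s11; python3 f8.py w11 s11
```

```text
time_s: 13.85
tcp_pos: [0.5879, 0.0739, 0.141]
eef_rot: [-89.9, 64.9, 15.3]
contact_force: [-1.0, 0.6, 1.6]
gripper_width: 0.0006
time_s: 14.05
tcp_pos: [0.5869, 0.0734, 0.1405]
eef_rot: [-90.0, 65.1, 15.1]
contact_force: [0.4, 0.3, -0.2]
gripper_width: 0.0005
TCP in coupling mm [ -0.3 -85.5  38. ] F there [ 0.3  0.2 -0.3] fix rot [ 0.0395  0.0032 -0.0525] w 0.0005 t 14.05 j [ 29.   5. -46.  21. -16. -32.]
w11 cap 0 
  shoulder z 0 
  arm -1 2295 x -0.0013516628517718698 angle 17.569573221511693 maxr 0.10629646058167519 PCA -57.95184058439613
s11 cap 74 0.12527095201085603
  capcirc ((0.004433248657733202, 0.0006943196058273315), 0.0195268914103508)
  shoulder z 25 0.06898609387881471
  arm 1 93 x 0.0066345494614673955 angle 53.47054109495497 maxr 0.0781830050943954 PCA 52.14670697976376
  arm -1 88 x 0.00804308132888407 angle 10.487864597726261 maxr 0.07813826298488756 PCA 11.181561456184554
```

View pics/w11.png

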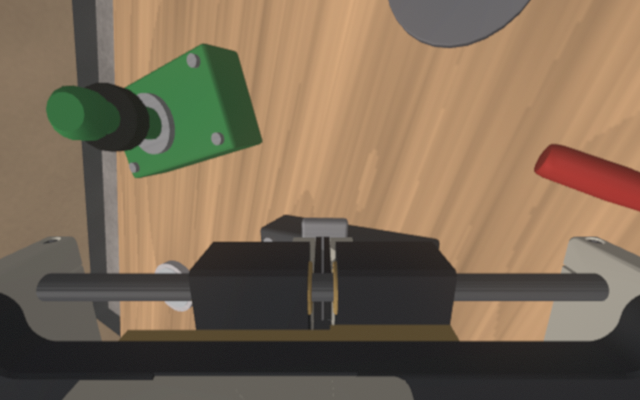

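```bash
python3 -m creep '[{"ax":0,"ay":0,"az":0,"tx":0.0105,"ty":0,"tz":-0.0045,"fingers":0.0},{"ax":0,"ay":0,"az":0,"tx":0.021,"ty":0,"tz":-0.0065,"fingers":0.0},{"ax":0,"ay":0,"az":0,"tx":0.031,"ty":0,"tz":-0.0085,"fingers":0.0},{"ax":0,"ay":0,"az":0,"tx":0.041,"ty":0,"tz":-0.0065,"fingers":0.0},{"ax":0,"ay":0,"az":0,"tx":0.0475,"ty":0,"tz":-0.0015,"fingers":0.0}]';python3 -m creep '[{"ax":0,"ay":0,"az":0,"tx":0,"ty":0,"tz":0,"fingers":0.0},{"ax":0,"ay":0,"az":0,"tx":0,"ty":0,"tz":0,"fingers":0.0}]'; python3 -c "
from g import *
cf()"; python3 look.py scene s12; python3 f8.py s12
```

```text
time_s: 14.65
tcp_pos: [0.6073, 0.0785, 0.0995]
eef_rot: [-89.7, 65.1, 15.6]
contact_force: [2.0, -4.7, 2.0]
gripper_width: 0.0006
time_s: 14.85
tcp_pos: [0.6071, 0.0762, 0.0998]
eef_rot: [-89.8, 65.1, 15.3]
contact_force: [0.1, -0.6, -0.5]
gripper_width: 0.0002
TCP in coupling mm [  0.9 -88.2  -7.4] F there [-0.3 -0.6 -0.4] fix rot [-0.0203  0.0926 -0.0966] w 0.0002 t 14.85 j [ 21.  10. -53.  47.  -3. -53.]
s12 cap 68 0.1256923935268209
  capcirc ((0.003285402897745371, 0.0011834963224828243), 0.019991308450698853)
  shoulder z 45 0.06852532393830857
  arm 1 83 x 0.0062421312175394905 angle 53.3007418439898 maxr 0.07812948729291165 PCA 52.58548975736604
  arm -1 61 x 0.007477175085883633 angle -34.80528984921894 maxr 0.11972038711088435 PCA 62.22834153500067
```

Wrist joint 5 is near its limit (-3°), so I'll turn the tool towards vertical about the fingertip before finishing.

```bash
python3 -m creep '[{"ax":0,"ay":0,"az":5,"tx":0,"ty":0,"tz":0,"fingers":0.0},{"ax":0,"ay":0,"az":10,"tx":0,"ty":0,"tz":0,"fingers":0.0},{"ax":0,"ay":0,"az":15,"tx":0,"ty":0,"tz":0,"fingers":0.0},{"ax":0,"ay":0,"az":20,"tx":0,"ty":0,"tz":0,"fingers":0.0},{"ax":0,"ay":0,"az":20,"tx":0,"ty":0,"tz":0,"fingers":0.0}]';python3 -m creep '[{"ax":0,"ay":0,"az":0,"tx":0,"ty":0,"tz":0,"fingers":0.0},{"ax":0,"ay":0,"az":0,"tx":0,"ty":0,"tz":0,"fingers":0.0}]'; python3 -c "
from g import *
cf()"; python3 look.py scene s13; python3 f8.py s13;  python3 -c "
from h import *
c=load('s13.npz')['pixels'];cv2.imwrite('pics/s13c.png',cv2.resize(c[120:260,310:450],None,fx=4,fy=4,interpolation=2))"
```

```text
time_s: 15.4
tcp_pos: [0.6086, 0.083, 0.101]
eef_rot: [-84.0, 85.2, 21.5]
contact_force: [0.6, -0.4, -0.1]
gripper_width: 0.0007
time_s: 15.6
tcp_pos: [0.6066, 0.0786, 0.0992]
eef_rot: [-87.5, 85.1, 17.7]
contact_force: [-1.4, -0.2, -0.0]
gripper_width: 0.0003
TCP in coupling mm [  0.8 -85.7  -8. ] F there [-1.3  0.2  0.6] fix rot [  0.0769   0.2436 -20.0674] w 0.0003 t 15.6 j [ 26.  18. -22.   1. -45. -12.]
s13 cap 69 0.12558976580810335
  capcirc ((0.003969570621848106, 0.0003933179541490972), 0.01895146630704403)
  shoulder z 24 0.06895065634821518
  arm 1 85 x 0.007156826318970147 angle 53.87426683424094 maxr 0.07905805094123741 PCA 51.82295398265346
  arm -1 14 x 0.007401503968380231 angle 35.0787937078171 maxr 0.11146424719155879 PCA 75.14631135328915
```

View pics/s13c.png

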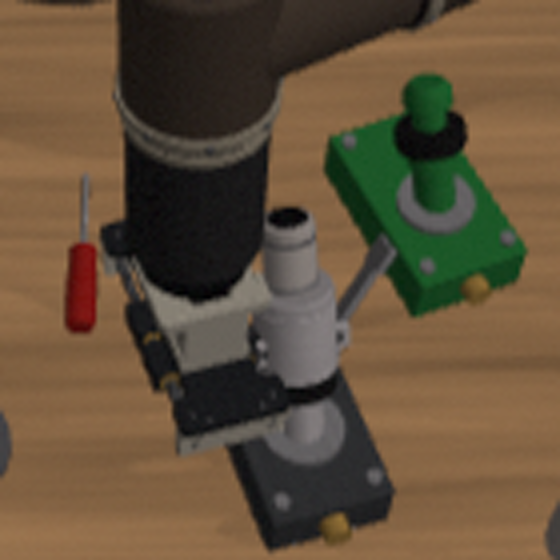

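```bash
python3 -m creep '[{"ax":0,"ay":0,"az":0,"tx":0.004,"ty":-0.0015,"tz":0.003,"fingers":0.0},{"ax":0,"ay":0,"az":0,"tx":0.0075,"ty":-0.0027,"tz":0.0037,"fingers":0.0},{"ax":0,"ay":0,"az":0,"tx":0.0075,"ty":-0.0027,"tz":0.0037,"fingers":0.0}]'; python3 -c "
from g import *
cf()";python3 -m creep '[{"ax":0,"ay":0,"az":0,"tx":0.003,"ty":-0.001,"tz":0,"fingers":0.0},{"ax":0,"ay":0,"az":0,"tx":0.003,"ty":-0.001,"tz":0,"fingers":0.0}]'; python3 -c "
from g import *
cf()"
```

```text
time_s: 15.95
tcp_pos: [0.6092, 0.082, 0.0921]
eef_rot: [-88.8, 85.1, 16.5]
contact_force: [-0.1, 0.4, 0.4]
gripper_width: 0.0003
TCP in coupling mm [  0.8 -83.1 -15.9] F there [0.2 0.4 0.4] fix rot [  0.1116   0.1377 -20.1026] w 0.0003 t 15.95 j [ 26.  19. -22.   1. -45. -12.]
time_s: 16.15
tcp_pos: [0.6108, 0.0822, 0.0894]
eef_rot: [-88.9, 85.1, 16.4]
contact_force: [0.0, -1.8, 3.0]
gripper_width: 0.0003
TCP in coupling mm [  1.2 -83.4 -19. ] F there [ 0.9 -1.7  2.9] fix rot [  0.0981   0.127  -20.0906] w 0.0003 t 16.15 j [ 26.  19. -22.   1. -44. -12.]
```

```bash
python3 -m creep '[{"ax":0,"ay":0,"az":0,"tx":0.003,"ty":-0.001,"tz":0.001,"fingers":0.0},{"ax":0,"ay":0,"az":0,"tx":0.005,"ty":-0.0017,"tz":0.001,"fingers":0.0},{"ax":0,"ay":0,"az":0,"tx":0.005,"ty":-0.0017,"tz":0.001,"fingers":0.0}]'; python3 -c "
from g import *
cf()"
```

```text
time_s: 16.45
tcp_pos: [0.6129, 0.0827, 0.0865]
eef_rot: [-89.8, 85.1, 15.4]
contact_force: [-6.7, -6.0, 17.1]
gripper_width: 0.0004
TCP in coupling mm [  1.8 -83.3 -22.6] F there [-0.1 -4.1 19. ] fix rot [  0.141    0.0518 -20.0711] w 0.0004 t 16.45 j [ 26.  20. -22.   1. -44. -12.]
```

```bash
python3 -m creep '[{"ax":0,"ay":0,"az":0,"tx":0.002,"ty":-0.0007,"tz":0,"fingers":0.0},{"ax":0,"ay":0,"az":0,"tx":0.002,"ty":-0.0007,"tz":0,"fingers":0.0}]'; python3 -c "
from g import *
cf()"
python3 -m creep '[{"ax":0,"ay":0,"az":0,"tx":-0.01,"ty":0,"tz":-0.003,"fingers":0.0},{"ax":0,"ay":0,"az":0,"tx":-0.04,"ty":0,"tz":-0.02,"fingers":0.0},{"ax":0,"ay":0,"az":0,"tx":-0.08,"ty":0,"tz":-0.04,"fingers":0.0},{"ax":0,"ay":0,"az":0,"tx":-0.12,"ty":0,"tz":-0.05,"fingers":0.0},{"ax":0,"ay":0,"az":0,"tx":-0.15,"ty":0,"tz":-0.05,"fingers":0.0}]';python3 -m creep '[{"ax":0,"ay":0,"az":0,"tx":0,"ty":0,"tz":0,"fingers":0.0},{"ax":0,"ay":0,"az":0,"tx":0,"ty":0,"tz":0,"fingers":0.0}]'; for i in wrist:w14 scene:s14; do python3 look.py ${i%:*} ${i#*:}; done;python3 f8.py w14 s14; python3 -c "
from h import *
c=load('s14.npz')['pixels'];cv2.imwrite('pics/s14c.png',cv2.resize(c[120:260,310:450],None,fx=4,fy=4,interpolation=2))"
```

```text
time_s: 16.65
tcp_pos: [0.6138, 0.0826, 0.0851]
eef_rot: [-90.1, 85.0, 15.2]
contact_force: [-6.9, -7.6, 20.1]
gripper_width: 0.0004
TCP in coupling mm [  2.  -83.7 -24.2] F there [ 0.7 -5.6 21.9] fix rot [  0.1469   0.033  -20.05  ] w 0.0004 t 16.65 j [ 26.  20. -22.   1. -44. -12.]
time_s: 17.15
tcp_pos: [0.6148, 0.0311, 0.2347]
eef_rot: [-88.8, 85.0, 16.4]
contact_force: [1.3, 0.4, 0.5]
gripper_width: 0.0001
time_s: 17.35
tcp_pos: [0.6144, 0.0323, 0.2326]
eef_rot: [-88.3, 85.0, 16.9]
contact_force: [-0.2, 1.0, -0.6]
gripper_width: 0.0004
w14 cap 0 
  shoulder z 0 
  arm -1 189 x -0.003794878808556145 angle -42.76673980375152 maxr 0.07869482382312427 PCA -42.91654760644314
s14 cap 71 0.12529502016894534
  capcirc ((0.003949732519686222, -0.0010201741242781281), 0.01994059979915619)
  shoulder z 41 0.0693966730867483
  arm 1 64 x 0.007475563790872268 angle 54.43168478457096 maxr 0.07759798454538848 PCA 53.21700905425339
  arm -1 90 x 0.0009735549313136594 angle -43.27161903872417 maxr 0.07700714530594387 PCA -41.756865807732574
```

View pics/s14c.png

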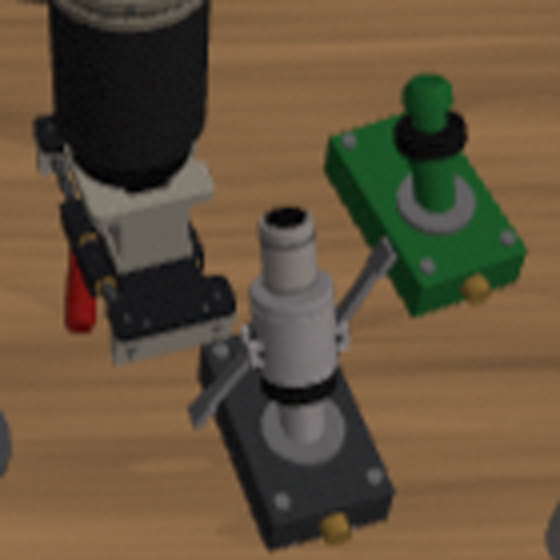

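View pics/w14.png

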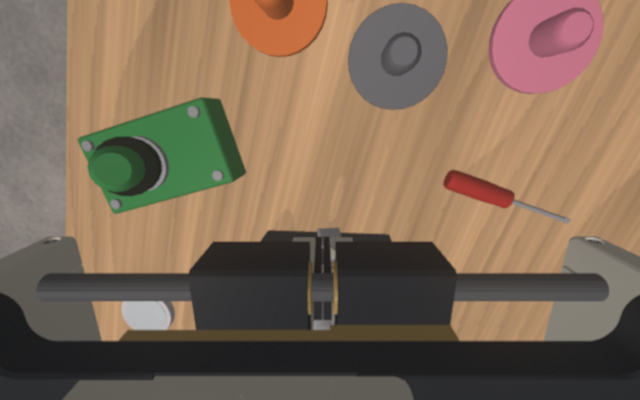

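The scene crop shows the right arm down at (215,395) and the left arm still up at (370,285). Next I'll rise, move over the top, and check that arm from above.

```bash
python3 -m creep '[{"ax":0,"ay":0,"az":4,"tx":-0.04,"ty":0,"tz":0,"fingers":0.0},{"ax":0,"ay":0,"az":5,"tx":-0.075,"ty":0.01,"tz":0.02,"fingers":0.0},{"ax":0,"ay":0,"az":5,"tx":-0.1,"ty":0.02,"tz":0.055,"fingers":0.0},{"ax":0,"ay":0,"az":5,"tx":-0.1,"ty":0.03,"tz":0.09,"fingers":0.0},{"ax":0,"ay":0,"az":5,"tx":-0.1,"ty":0.04,"tz":0.11,"fingers":0.0}]';python3 -m creep '[{"ax":0,"ay":0,"az":0,"tx":0,"ty":0,"tz":0,"fingers":0.0},{"ax":0,"ay":0,"az":0,"tx":0,"ty":0,"tz":0,"fingers":0.0}]'; python3 look.py wrist w15; python3 look.py top t15;python3 f8.py w15 t15;python3 -c "
from g import *
cf();print(r.get_state()['tcp_pos'])"
```

```text
time_s: 17.95
tcp_pos: [0.5377, 0.1273, 0.3277]
eef_rot: [50.6, 89.8, 155.9]
contact_force: [-0.9, 0.0, -0.3]
gripper_width: 0.0003
time_s: 18.15
tcp_pos: [0.5382, 0.1259, 0.3275]
eef_rot: [68.1, 89.8, 173.5]
contact_force: [0.5, -0.0, -0.7]
gripper_width: 0.0002
w15 cap 957 0.12638876797321671
  capcirc ((-0.001179055660031736, -0.00034060192410834134), 0.020310675725340843)
  shoulder z 438 0.06922091743980614
  arm 1 12 x 0.009845703441804627 angle 57.898706236172224 maxr 0.03486440936981442 PCA -63.62619561715571
  arm -1 536 x -0.004123177235380261 angle -42.010680164024286 maxr 0.07826398937107026 PCA -44.645360102352754
t15 cap 94 0.12657500013529668
  capcirc ((-0.0038355060387402773, 0.002141306409612298), 0.01849924959242344)
  shoulder z 1 0.07306679614193273
  arm 1 60 x 0.005811296477689119 angle 54.92932898966674 maxr 0.0794519466863869 PCA 42.06612837983874
  arm -1 103 x -0.0038269673024464335 angle -41.77468393112224 maxr 0.0777618105385885 PCA -44.96242113260231
TCP in coupling mm [ 49.  -23.1 221.5] F there [ 0.2  0.1 -0.3] fix rot [  0.107    0.0983 -25.1834] w 0.0004 t 18.25 j [ 33.   6.  -5.  -0. -79. -18.]
[0.5388 0.1251 0.3276]
```

View pics/w15.png

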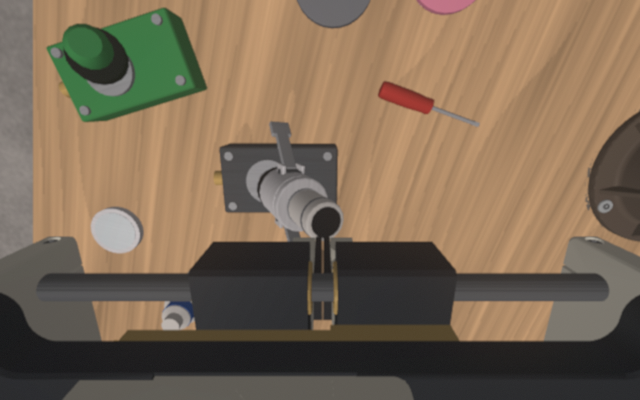

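```bash
cat >> g.py <<'E'
def left(x,y,z,rel=10):
    u,ax=adframe(); yy=np.cross(u,ax); k=np.radians(rel)
    xt=-(np.cos(k)*u+np.sin(k)*ax)
    p=B+.062*u+x*ax+y*yy+z*u
    show(p,frame(xt,ax-xt*(ax@xt)))
E
python3 -c "
from g import *
from m import *
left(0,.055,.17)
c=load('top0.npz');W=cloud(c);im=c['pixels'].astype(int)
m=(im[...,1]>im[...,2]+25)&(im[...,1]>im[...,0]+15)&(W[...,0]<.6)
q=W[m];print(np.nanmin(q,0),np.nanmax(q,0))
for lo,hi in((.04,.06),(.12,.18)):
  k=q[(q[:,2]>lo)&(q[:,2]<hi)];print(lo,np.nanmin(k,0),np.nanmax(k,0))
"
```

```text
t [0.0675 0.0222 0.078 ] a [-178.309    23.7652    0.138 ] joints [ 33.3   6.3  -5.   -0.1 -78.9 -18. ] tcp [0.5388 0.1251 0.3276] F [ 0.3  0.2 -0.2] w 0.0004 time 18.25
[0.288  0.219  0.0452] [0.4695 0.363  0.1621]
0.04 [0.288  0.219  0.0452] [0.4695 0.363  0.0565]
0.12 [0.3326 0.2676 0.1416] [0.3735 0.2987 0.1621]
```

```bash
for k in 1 2; do python3 -m creep '[{"ax":-8.5,"ay":0,"az":0,"tx":0,"ty":0,"tz":0,"fingers":0.0},{"ax":-17,"ay":0,"az":0,"tx":0,"ty":0,"tz":0,"fingers":0.0},{"ax":-25.5,"ay":0,"az":0,"tx":0,"ty":0,"tz":0,"fingers":0.0},{"ax":-34,"ay":0,"az":0,"tx":0,"ty":0,"tz":0,"fingers":0.0},{"ax":-42,"ay":0,"az":0,"tx":0,"ty":0,"tz":0,"fingers":0.0}]'; done; python3 -c "
from g import *
left(0,.055,.17)"
```

```text
time_s: 18.75
tcp_pos: [0.5391, 0.1246, 0.3278]
eef_rot: [21.8, 89.8, 169.3]
contact_force: [0.1, 0.8, 0.6]
gripper_width: 0.0009
time_s: 19.25
tcp_pos: [0.5391, 0.1246, 0.3278]
eef_rot: [-19.9, 89.8, 169.6]
contact_force: [-0.3, 0.2, 0.9]
gripper_width: 0.0005
t [ 0.0677 -0.076   0.0301] a [-94.9981  12.5851  11.5287] joints [ 33.2   6.3  -5.   -0.1 -78.9  66.3] tcp [0.5391 0.1246 0.3278] F [-0.3  0.2  0.9] w 0.0005 time 19.25
```

```bash
for k in 1 2; do python3 -m creep '[{"ax":-8.5,"ay":0,"az":0,"tx":0,"ty":0,"tz":0,"fingers":0.0},{"ax":-17,"ay":0,"az":0,"tx":0,"ty":0,"tz":0,"fingers":0.0},{"ax":-25.5,"ay":0,"az":0,"tx":0,"ty":0,"tz":0,"fingers":0.0},{"ax":-34,"ay":0,"az":0,"tx":0,"ty":0,"tz":0,"fingers":0.0},{"ax":-42,"ay":0,"az":0,"tx":0,"ty":0,"tz":0,"fingers":0.0}]'; done; python3 -c "
from g import *
left(0,.055,.17)"
```

```text
time_s: 19.75
tcp_pos: [0.5391, 0.1246, 0.3278]
eef_rot: [-62.9, 89.8, 168.7]
contact_force: [-0.5, -0.3, -0.0]
gripper_width: 0.0001
time_s: 20.25
tcp_pos: [0.5391, 0.1246, 0.3278]
eef_rot: [-103.5, 89.8, 170.1]
contact_force: [0.2, -0.2, 0.8]
gripper_width: 0.0008
t [ 0.0677 -0.0379 -0.0725] a [-11.5478   1.4595  15.1206] joints [ 33.2   6.3  -5.   -0.1 -78.9 150.3] tcp [0.5391 0.1246 0.3278] F [ 0.2 -0.2  0.8] w 0.0008 time 20.25
```

```bash
python3 -m creep '[{"ax":-3,"ay":0.4,"az":4,"tx":0.01,"ty":-0.01,"tz":-0.02,"fingers":0.0},{"ax":-6,"ay":0.8,"az":8,"tx":0.02,"ty":-0.02,"tz":-0.045,"fingers":0.0},{"ax":-9,"ay":1.2,"az":12,"tx":0.04,"ty":-0.03,"tz":-0.07,"fingers":0.0},{"ax":-11.5,"ay":1.5,"az":15,"tx":0.06,"ty":-0.038,"tz":-0.0725,"fingers":0.0},{"ax":-11.5,"ay":1.5,"az":15,"tx":0.0675,"ty":-0.038,"tz":-0.0725,"fingers":0.0}]';python3 -m creep '[{"ax":0,"ay":0,"az":0,"tx":0,"ty":0,"tz":0,"fingers":0.0},{"ax":0,"ay":0,"az":0,"tx":0,"ty":0,"tz":0,"fingers":0.0}]'; python3 look.py wrist w16;python3 look.py scene s16;python3 f8.py w16 s16; python3 -c "
from g import *
cf();left(0,.05,.088)
c=load('s16.npz')['pixels'];cv2.imwrite('pics/s16c.png',cv2.resize(c[120:260,310:450],None,fx=4,fy=4,interpolation=2))"
```

```text
time_s: 20.75
tcp_pos: [0.4936, 0.1937, 0.258]
eef_rot: [89.9, 75.2, 14.8]
contact_force: [-0.7, -0.1, 0.3]
gripper_width: 0.0007
time_s: 20.95
tcp_pos: [0.4976, 0.1958, 0.262]
eef_rot: [90.3, 75.0, 15.1]
contact_force: [0.7, 0.3, 0.1]
gripper_width: 0.0002
w16 cap 19 0.12587928011613975
  capcirc ((-0.00694834440946579, 0.0012002242729067802), 0.018360309302806854)
  shoulder z 178 0.0688838971481149
  arm 1 612 x 0.0048346846030440805 angle 54.42416696711344 maxr 0.07919081329435039 PCA 48.16728169367692
s16 cap 63 0.12602177794161695
  capcirc ((0.0030876444652676582, -0.00010396126162959263), 0.01954958401620388)
  shoulder z 41 0.06934127114850161
  arm 1 63 x 0.007769843694902764 angle 54.13579986809515 maxr 0.07824177781865145 PCA 52.80760887936318
  arm -1 87 x 0.0002353864989150056 angle -43.315412077765195 maxr 0.07978402311670098 PCA -45.025963936801574
TCP in coupling mm [  2.1  56.  171.1] F there [-0.4  0.1 -0.3] fix rot [178.9129  15.6451  -0.0504] w 0.0004 t 21.05 j [ 48.  -4. -29.  10. -52. 141.]
t [0.0822 0.0124 0.0059] a [-0.4057 -0.0032 -0.0049] joints [ 48.4  -3.5 -29.5  10.4 -51.9 140.7] tcp [0.4977 0.196  0.2622] F [-0.2  0.1 -0.4] w 0.0004 time 21.05
```

View pics/w16.png

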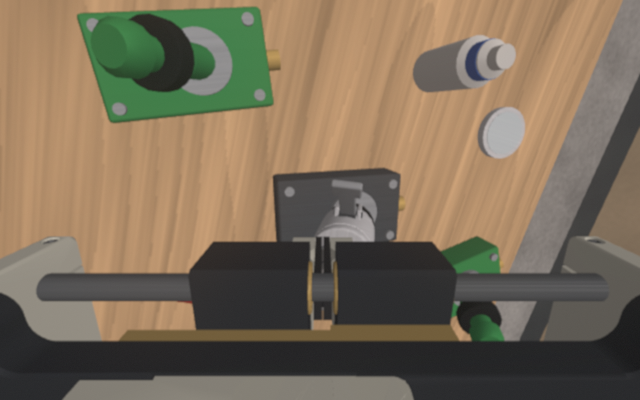

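View pics/s16c.png

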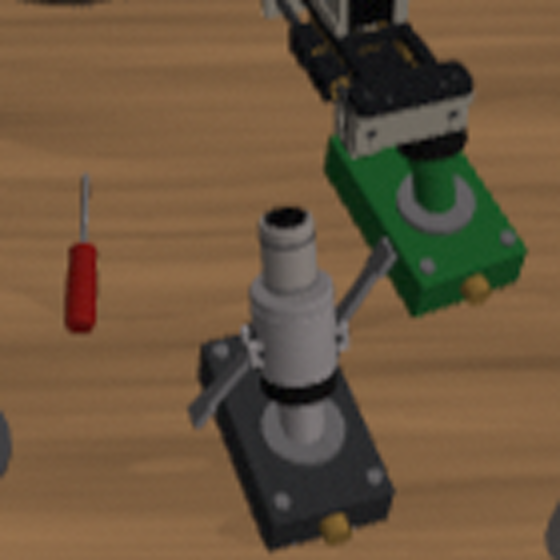

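```bash
python3 -c "
from g import *
left(0.004,.048,.088)"; python3 -m creep '[{"ax":-0.4,"ay":0,"az":0,"tx":0.02,"ty":0.009,"tz":0.008,"fingers":0.0},{"ax":-0.4,"ay":0,"az":0,"tx":0.045,"ty":0.016,"tz":0.008,"fingers":0.0},{"ax":-0.4,"ay":0,"az":0,"tx":0.065,"ty":0.016,"tz":0.008,"fingers":0.0},{"ax":-0.4,"ay":0,"az":0,"tx":0.081,"ty":0.016,"tz":0.008,"fingers":0.0},{"ax":-0.4,"ay":0,"az":0,"tx":0.081,"ty":0.016,"tz":0.008,"fingers":0.0}]';python3 -m creep '[{"ax":0,"ay":0,"az":0,"tx":0,"ty":0,"tz":0,"fingers":0.0},{"ax":0,"ay":0,"az":0,"tx":0,"ty":0,"tz":0,"fingers":0.0}]'; python3 look.py wrist w17;python3 f8.py w17; python3 -c "
from g import *
cf()"
```

```text
t [0.0815 0.0163 0.0079] a [-0.4057 -0.0032 -0.0049] joints [ 48.4  -3.5 -29.5  10.4 -51.9 140.7] tcp [0.4977 0.196  0.2622] F [-0.2  0.1 -0.4] w 0.0004 time 21.05
time_s: 21.55
tcp_pos: [0.5339, 0.1965, 0.1851]
eef_rot: [89.6, 75.2, 14.7]
contact_force: [-0.1, 0.1, 0.3]
gripper_width: 0.0008
time_s: 21.75
tcp_pos: [0.5343, 0.1977, 0.1884]
eef_rot: [90.1, 75.0, 15.2]
contact_force: [-0.2, -1.2, 1.2]
gripper_width: 0.0003
w17 cap 0 
  shoulder z 12 0.06878561008659467
  arm 1 1642 x 0.004939924467336288 angle 55.16916956716655 maxr 0.09132575539192556 PCA 9.944462656902836
TCP in coupling mm [ 3.3 48.2 89.2] F there [-0.2 -0.5 -0. ] fix rot [-179.262   -15.5978   -0.0748] w 0.0003 t 21.8 j [ 45.   4. -33.  11. -41. 143.]
```

View pics/w17.png

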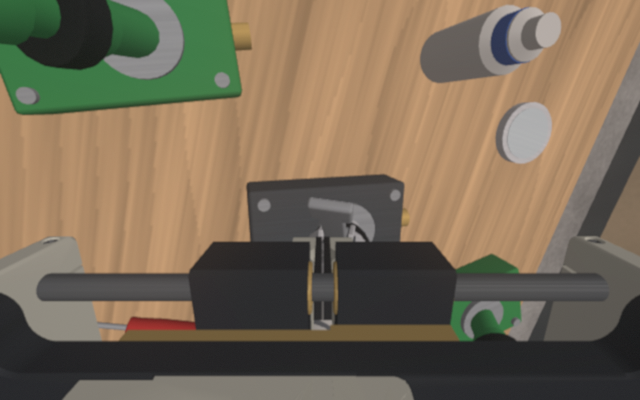

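```bash
python3 -m creep '[{"ax":0,"ay":0,"az":0,"tx":0.009,"ty":0.0016,"tz":-0.008,"fingers":0.0},{"ax":0,"ay":0,"az":0,"tx":0.018,"ty":0.003,"tz":-0.019,"fingers":0.0},{"ax":0,"ay":0,"az":0,"tx":0.0265,"ty":0.0047,"tz":-0.025,"fingers":0.0},{"ax":0,"ay":0,"az":0,"tx":0.0365,"ty":0.0064,"tz":-0.031,"fingers":0.0},{"ax":0,"ay":0,"az":0,"tx":0.047,"ty":0.0083,"tz":-0.037,"fingers":0.0}]';python3 -m creep '[{"ax":0,"ay":0,"az":0,"tx":0,"ty":0,"tz":0,"fingers":0.0},{"ax":0,"ay":0,"az":0,"tx":0,"ty":0,"tz":0,"fingers":0.0}]'; python3 look.py scene s18;python3 f8.py s18; python3 -c "
from g import *
cf()"
```

```text
time_s: 22.3
tcp_pos: [0.5433, 0.2389, 0.1427]
eef_rot: [89.8, 75.1, 15.0]
contact_force: [0.3, -1.5, 1.8]
gripper_width: 0.0004
time_s: 22.5
tcp_pos: [0.543, 0.2381, 0.1428]
eef_rot: [89.7, 75.1, 14.9]
contact_force: [0.2, 0.4, -0.1]
gripper_width: 0.001
s18 cap 63 0.12514013682550734
  capcirc ((0.002048707799986005, 0.0015339453238993883), 0.021132005378603935)
  shoulder z 39 0.06886193748435046
  arm 1 78 x 0.00766049001453026 angle 13.98891582275312 maxr 0.08745210374144811 PCA 19.086883071729645
  arm -1 91 x 0.0020862989622213316 angle -43.69264016529067 maxr 0.07796741565528492 PCA -43.25608341210016
TCP in coupling mm [ 1.6 84.9 40.2] F there [-0.3 -0.   0.9] fix rot [-179.2152  -15.8462    0.0319] w 0.0004 t 22.55 j [ 47.   9. -35.  14. -35. 137.]
```

```bash
python3 -m creep '[{"ax":0,"ay":0,"az":0,"tx":0.012,"ty":0.0035,"tz":-0.005,"fingers":0.0},{"ax":0,"ay":0,"az":0,"tx":0.0225,"ty":0.006,"tz":-0.007,"fingers":0.0},{"ax":0,"ay":0,"az":0,"tx":0.0323,"ty":0.0077,"tz":-0.009,"fingers":0.0},{"ax":0,"ay":0,"az":0,"tx":0.042,"ty":0.0095,"tz":-0.007,"fingers":0.0},{"ax":0,"ay":0,"az":0,"tx":0.049,"ty":0.0107,"tz":-0.003,"fingers":0.0}]';python3 -m creep '[{"ax":0,"ay":0,"az":0,"tx":0,"ty":0,"tz":0,"fingers":0.0},{"ax":0,"ay":0,"az":0,"tx":0,"ty":0,"tz":0,"fingers":0.0}]'; python3 look.py scene s19;python3 f8.py s19; python3 -c "
from g import *
cf()"
```

```text
time_s: 23.05
tcp_pos: [0.5651, 0.2474, 0.0981]
eef_rot: [89.9, 75.1, 15.1]
contact_force: [-0.1, 0.8, 1.8]
gripper_width: 0.0003
time_s: 23.25
tcp_pos: [0.5648, 0.2469, 0.0989]
eef_rot: [89.8, 75.1, 15.0]
contact_force: [-0.5, 0.7, -0.5]
gripper_width: 0.0003
s19 cap 68 0.12596254056739664
  capcirc ((0.0038764497730880976, 3.325578654767014e-05), 0.019954990595579147)
  shoulder z 42 0.06936138790347582
  arm 1 160 x 0.004880557205209926 angle 59.47880382712308 maxr 0.09505199614772421 PCA -58.395683439569794
  arm -1 91 x 0.0021919568718445485 angle -43.360458663312926 maxr 0.0782960192740876 PCA -44.67816797976705
TCP in coupling mm [ 3.9 87.8 -9.6] F there [ 0.1 -1.   0.2] fix rot [-179.2412  -15.778     0.0115] w 0.0003 t 23.3 j [ 46.  14. -36.  16. -29. 136.]
```

```bash
python3 -m creep '[{"ax":0,"ay":0,"az":0,"tx":0.005,"ty":0.001,"tz":0.003,"fingers":0.0},{"ax":0,"ay":0,"az":0,"tx":0.009,"ty":0.0016,"tz":0.004,"fingers":0.0},{"ax":0,"ay":0,"az":0,"tx":0.012,"ty":0.002,"tz":0.004,"fingers":0.0},{"ax":0,"ay":0,"az":0,"tx":0.012,"ty":0.002,"tz":0.004,"fingers":0.0}]'; python3 -c "
from g import *
cf()";  python3 -m creep '[{"ax":0,"ay":0,"az":0,"tx":0.002,"ty":0,"tz":0,"fingers":0.0},{"ax":0,"ay":0,"az":0,"tx":0.002,"ty":0,"tz":0,"fingers":0.0}]'; python3 -c "
from g import *
cf()"
```

```text
time_s: 23.7
tcp_pos: [0.5712, 0.2453, 0.0889]
eef_rot: [90.1, 75.0, 15.3]
contact_force: [-5.5, 1.3, 9.4]
gripper_width: 0.0006
TCP in coupling mm [  4.8  84.5 -21.3] F there [-0.5  2.7 10.6] fix rot [-179.2287  -15.6093   -0.0804] w 0.0006 t 23.7 j [ 45.  15. -36.  17. -27. 136.]
time_s: 23.9
tcp_pos: [0.5719, 0.246, 0.0879]
eef_rot: [90.2, 74.9, 15.4]
contact_force: [-10.0, 0.9, 14.8]
gripper_width: 0.0004
TCP in coupling mm [  5.2  84.9 -22.6] F there [-2.2  3.5 17.4] fix rot [-179.2277  -15.489    -0.1455] w 0.0004 t 23.9 j [ 45.  15. -36.  17. -27. 136.]
```

```bash
python3 -m creep '[{"ax":0,"ay":0,"az":0,"tx":0.0015,"ty":0,"tz":0.001,"fingers":0.0},{"ax":0,"ay":0,"az":0,"tx":0.003,"ty":0,"tz":0.0015,"fingers":0.0},{"ax":0,"ay":0,"az":0,"tx":0.003,"ty":0,"tz":0.0015,"fingers":0.0}]'; python3 -c "
from g import *
cf()"
python3 -m creep '[{"ax":0,"ay":0,"az":0,"tx":-0.01,"ty":0,"tz":-0.003,"fingers":0.0},{"ax":0,"ay":0,"az":0,"tx":-0.04,"ty":0,"tz":-0.015,"fingers":0.0},{"ax":0,"ay":0,"az":0,"tx":-0.08,"ty":0,"tz":-0.02,"fingers":0.0},{"ax":0,"ay":0,"az":0,"tx":-0.12,"ty":0,"tz":-0.02,"fingers":0.0},{"ax":0,"ay":0,"az":0,"tx":-0.16,"ty":0,"tz":-0.02,"fingers":0.0}]'
```

```text
time_s: 24.2
tcp_pos: [0.5735, 0.2457, 0.0868]
eef_rot: [90.5, 74.7, 15.7]
contact_force: [-18.7, 1.8, 29.1]
gripper_width: 0.0003
TCP in coupling mm [  6.1  84.3 -24.2] F there [-3.6  6.6 33.8] fix rot [-179.2271  -15.2544   -0.2709] w 0.0003 t 24.2 j [ 45.  15. -36.  17. -26. 136.]
time_s: 24.7
tcp_pos: [0.5265, 0.2519, 0.239]
eef_rot: [89.9, 75.1, 15.1]
contact_force: [1.1, 0.8, 0.2]
gripper_width: 0.0007
```

```bash
python3 -m creep '[{"ax":0,"ay":0,"az":-4,"tx":-0.03,"ty":0,"tz":0.02,"fingers":0.0},{"ax":0,"ay":0,"az":-8,"tx":-0.06,"ty":0,"tz":0.05,"fingers":0.0},{"ax":0,"ay":0,"az":-12,"tx":-0.08,"ty":0,"tz":0.08,"fingers":0.0},{"ax":0,"ay":0,"az":-12,"tx":-0.08,"ty":0,"tz":0.08,"fingers":0.0},{"ax":0,"ay":0,"az":-12,"tx":-0.08,"ty":0,"tz":0.08,"fingers":0.0}]';  for i in wrist:w20 scene:s20 top:t20; do python3 look.py ${i%:*} ${i#*:}; done;python3 f8.py w20 s20 t20;  python3 -c "
from g import *
cf()
c=load('s20.npz')['pixels'];cv2.imwrite('pics/s20c.png',cv2.resize(c[120:260,310:450],None,fx=4,fy=4,interpolation=2))"
```

```text
time_s: 25.2
tcp_pos: [0.5287, 0.1691, 0.3148]
eef_rot: [90.1, 87.0, 15.2]
contact_force: [-0.6, 0.7, -0.7]
gripper_width: 0.0006
w20 cap 893 0.12625503982978364
  capcirc ((0.00042145897168666124, 0.001315376372076571), 0.01966586709022522)
  shoulder z 452 0.06893589467867721
  arm 1 621 x 0.003911331755875655 angle -41.560469324925975 maxr 0.07857968574904065 PCA -44.71143816852417
  arm -1 109 x 0.003580864256852304 angle -43.10539681334635 maxr 0.06591892048126748 PCA -47.3301722729881
s20 cap 61 0.12573554383731977
  capcirc ((0.001976609928533435, 0.00046618864871561527), 0.020366905257105827)
  shoulder z 43 0.06905800514637586
  arm 1 46 x 0.011289121734248671 angle -42.498261849818405 maxr 0.07464558455072615 PCA -43.300472275235826
  arm -1 90 x 0.0032226199690053724 angle -42.9226403640336 maxr 0.07777816385422581 PCA -42.52655446233078
t20 cap 135 0.1271446393572103
  capcirc ((1.4063902199268341e-05, -0.001337963854894042), 0.019707346335053444)
  shoulder z 58 0.06952583480616248
  arm -1 106 x -0.0015788422393389324 angle -41.293754386764604 maxr 0.0774473336383126 PCA -45.82949119141229
TCP in coupling mm [ 43.8  22.9 208.8] F there [-0.1  0.   0.7] fix rot [-176.5427  -34.5216    0.0465] w 0.0002 t 25.35 j [ 39.   5.  -9.   1. -74. 156.]
```

View pics/s20c.png

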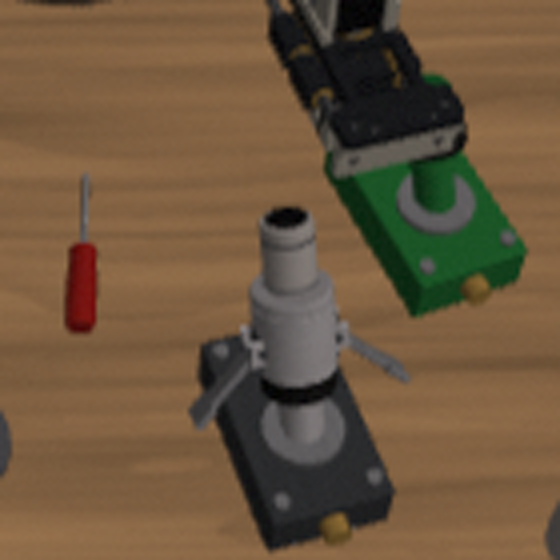

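View pics/w20.png

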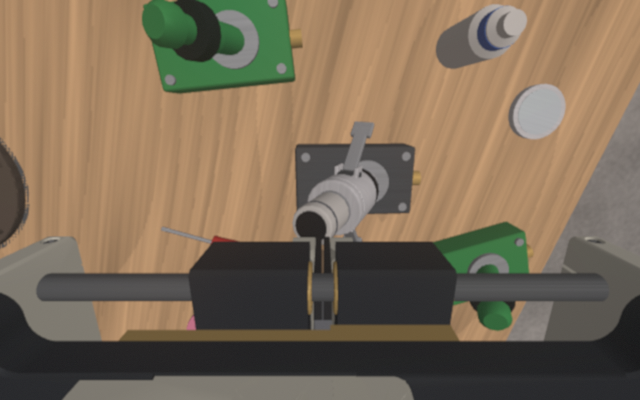

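Run:
```python
from m import *
W0=cloud(load('top0.npz'));W1=cloud(load('t20.npz'));S0=cloud(load('scene0.npz'));S1=cloud(load('s20.npz'))
for n,A,Bc in(('top',W0,W1),('scene',S0,S1)):
  for k,(x,y,rad,lo,hi) in dict(holder=(.586,-.112,.07,.008,.016),gauge=(.655,-.385,.06,.03,.045),sensor=(.68,.37,.05,.12,.14),driver=(.44,.0,.09,.012,.03),orange=(.72,-.13,.07,.008,.016),pink=(.44,-.167,.07,.008,.016)).items():
    o=[]
    for C in(A,Bc):
        q=near(C,x,y,rad,lo,hi);o.append(((q[:,:2].max(0)+q[:,:2].min(0))/2 if len(q) else None,len(q)))
    print(n,k,o)
```

```text
top holder [(array([ 0.5856, -0.1124]), 423), (array([ 0.5858, -0.1128]), 807)]
top gauge [(array([ 0.6501, -0.3878]), 604), (array([ 0.6509, -0.3885]), 603)]
top sensor [(array([0.6822, 0.3785]), 111), (None, 0)]
top driver [(array([0.4161, 0.0013]), 262), (array([0.4174, 0.0014]), 261)]
top orange [(array([ 0.7308, -0.1341]), 742), (array([ 0.7301, -0.134 ]), 754)]
top pink [(array([ 0.4422, -0.1687]), 860), (array([ 0.4422, -0.1687]), 864)]
scene holder [(array([ 0.5949, -0.1112]), 311), (array([ 0.589 , -0.1113]), 547)]
scene gauge [(array([ 0.6559, -0.3869]), 530), (array([ 0.655 , -0.3872]), 521)]
scene sensor [(array([0.6885, 0.3785]), 99), (array([0.6869, 0.3777]), 99)]
scene driver [(array([0.4196, 0.002 ]), 174), (array([0.4194, 0.002 ]), 177)]
scene orange [(array([ 0.7344, -0.1331]), 675), (array([ 0.7341, -0.1304]), 685)]
scene pink [(array([ 0.4437, -0.1699]), 471), (array([ 0.44  , -0.1695]), 482)]
```

Nothing else has moved: the sensor is hidden by the arm in the top view but unchanged in the scene view. The gripper is clear and touching nothing, so I'm handing in.

```bash
python3 -c "
from plant import r,order
print(r.get_state()['qd'].round(1), r.get_state()['contact_force'])
print(order.close_job())"
```

```text
[ 0.5 -0.   0.3  0.1 -0.3  0.2] [-0.31509314 -0.08006046  0.56954645]
the job is handed in; nothing more can be done
None
```

The transmitter is locked on the steel stand with both cam arms fully down, and I handed the job in at about 25 s of the 59 s allowed. I lifted the coupling straight up off its holder and pushed it home with both arms up, until the force rose to about 60 N with no more motion. Then I swung down the right arm, then the left, with the shut fingers.

**Last checks**
- **Coupling:** its top sits 126 mm above the home point to within about 1 mm in all three cameras, and the seal is under the rim.
- **Cam arms:** both slope about 45° down (42–47° across the readings), which matches the stop. The top camera gave no reading for the left arm at the end, so that one rests on the wrist and scene cameras.
- **Bench:** the holder, gauge, driver and sensor are unmoved to 1–2 mm. The top camera could not see the sensor at the end, but the scene camera found it unmoved.
- **Gripper:** it is clear of everything, with no contact force beyond noise.

**What disagreed**
- **Scene camera:** it sits 2–5 mm off in x from the other two, so I used the wrist and top cameras. It also showed up to 6 mm change in the holder's x because the coupling hid part of it at the start; the other two cameras show it unmoved.
- **Coupling turn:** pushing the first arm down turned the coupling about 3° on its axis, which still fits.

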